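# Uncover the hot pot with the lid lifter

### The arm

A 6-joint arm with a two-finger parallel gripper is mounted at the origin on a cart in front of the work surface, level with it; the furniture and walls round the work are solid. World frame = base frame: x ahead of the robot, y to its left, z up, the work surface at z = 0. Lengths are in mm, angles in rad, forces in N, time in s.
With the tool pointing down it reaches from about 350 to 875 mm from the base axis. Payload 4.2 kg.
Tool frame: the origin (TCP) lies midway between the tips of the shut fingers; the grasp point (between the pads) lies 19 mm behind it; z points along the fingers, y is the direction in which the jaws open and shut (so a half turn about z gives the same grasp; the last joint's range is limited). The gripper opens to 85 mm and grips with 20 to 120 N. Pads are 22 mm wide; open, the fingers measure 114 mm over their backs; the gripper's body (76 mm by 85 mm) begins 54 mm behind the grasp point. The pads swing forward as they close: fully open they stand 13 mm farther back than shut.
Start: joints at [1.411, 0.385, 0.008, 0, -1.194, -0.259], TCP at [254.132, 570.978, 231.312] pointing down, gripper open.
Joint ranges: [-3.14, 3.14], [-1.21, 2.06], [-1.07, 1.41], [-3.16, 2.05], [-2.99, -0.16], [-3.1, 3.1]. Speed limits (rad/s): [2.79, 2.79, 3.14, 3.14, 3.14, 3.14].

### API

Orientations are given as a unit quaternion [x, y, z, w].
In Python, from bench import arm gives the robot as it stands. The module is installed in compiled form; this text tells all that it offers.
- The arm moves only by the tool drive_tool, never from a script. Its argument "moves" is a list that holds one entry, the list of rows, each a list of 7 numbers: the opening, from 0 (shut) to 1 (fully open), then the shift along the tool's x, y, z in m, then the turn, a rotation vector about the tool's x, y, z in rad. In form: [[[hand, dx, dy, dz, wx, wy, wz], ...]]. A call has 1 to 20 rows; each row shifts and turns the pose as measured when the row begins, along the tool's axes as they then stand; what a row does not reach is not made up. A row lasts 1/10 s, in which the tool goes at most 50 mm and 8.59 degrees, less where a joint would pass 70% of its speed; a pose out of reach is approached as far as the arm can. A call with a gripper value outside its range is refused whole. The fingers move at their own pace and stop on an object; the grip force is fixed at half the most. Time passes only in rows, so rows that do not move let the fingers close. It gives the time, the measured TCP pose, the force and the opening at its end, in the units of the state.
- arm.read_state(): the state, without advancing time (a new reading comes with each control period).
- arm.get_image(name): name is "scene" or "side" or "wrist"; returns (picture, depth): 420x560x3 uint8, red, green, blue; 420x560 float32, mm along the optical axis (not along the pixel's ray), 0 where there is no reading.
- arm.camera_params(name): a dict with "fov_y" (degrees; the focal length in pixels is half the picture's height over the tangent of half this angle, whatever the lens; pixels are square), "cx", "cy" (the principal point, pixels), "world_from_camera" (4x4, takes a point from camera to world coordinates); the wrist camera has in their place "T_tool_cam" (4x4, takes a point from camera to tool coordinates, whose origin is the TCP and whose axes are the flange's). Camera axes: x right, y down, z forward; pixel columns grow to the right and rows downward; lengths in mm; the calibration is good to about 2 mm. A picture is of the moment at which its call begins: read the wrist's pose just before it. camera_params takes no time and is no camera call.
- arm.job_done(): hands the job in, once; it reports no verdict.
The state is a dict: "clock": time; "joints": joint angles; "joint_vel": joint speeds; "joint_efforts": joint torques, N m; "position": TCP position; "ee_rot": TCP orientation; "contact_force": force on the tool from outside, world axes, zero at the start; "wrist_torque": the same for the moment, N m; "gripper_width": finger opening in mm.
Only numpy, scipy, OpenCV 4.12 (cv2) and the standard library are available. Lean on these libraries where they do the work, as an engineer would, in place of code of your own. Each camera call takes 0.05 s, during which the arm holds its last target.

### The job

The pot is done: turn the kitchen timer back to its zero stop, and with the lid lifter from its stand hook the hot lid by its loop handle, lift it off the pot without letting it tip, and set it down gently in the middle of the cork trivet. Finish with the lifter hung back on its stand. The lid is hot, so never touch it with the gripper, and leave everything else on the counter where it is.

Things in the scene. Friction and masses are not known exactly. Their poses are not given: they have to be found in the camera images.
- lid: hot steel pot lid, disc 266 mm across and 6 mm thick, about 0.45 kg; origin at the centre of the disc's underside, z up. A round step below the disc, 188 mm across and 8 mm deep, reaches into the pot, so on the trivet the origin is 8 mm above the trivet's top. The robot itself must not touch the lid.
- lid_loop (a point): middle of the straight bar of the lid's loop handle: 8 mm round dark steel, level along the lid's y from -40 to +40 mm, its centre line 54 mm above the lid's origin (44 mm free between disc and bar), on posts at y = +-50 mm. Axes as the lid's; z up
- pot: black two-handled pot, fixed, 268 mm across the rim, 325 mm over its handles, rim at z = 112 mm; origin at the centre of its underside. The lid lies on its rim, over its centre.
- trivet_top (a point): centre of the top of the round cork trivet, 230 mm across, 12 mm thick, fixed on the counter; the lid's place
- lifter_grip (a point): lid lifter, about 0.22 kg: middle of its upright square grip (red with black bands, 24 x 24 mm, 57 mm tall, faces square to the lifter's x and y; z up). Under the grip a square flange 44 x 44 mm, its underside 37 mm below this point, then a 10 mm round shank that cranks back to a 40 mm wide cross bar (along y, at x = -20 mm, 77 mm below this point)
- lifter_hook (a point): where a loop bar's centre line settles in the lifter's hook: 109 mm straight below lifter_grip, same axes. Two prongs of 8 mm bar at y = +-16 mm, open upward: back at x = -20 mm, lowest at x = 0 (underside 13 mm below this point), upturned tip at x = +18 mm (top 9 mm above this point). The hook is pushed under a loop along its +x, then raised; the load hangs straight below the grip
- stand_seat (a point): dark steel lifter stand, fixed: middle of its fork's top face, 95 mm above the counter; z up. The fork's 24 mm wide slot runs along the stand's x, open at -x (roughly towards the robot); arms end at x = -32 mm with a lip 4 mm high; posts at x = +58 mm. The lifter hangs with its shank in the slot and its flange on the fork, lifter_grip 37 mm above this point
- stand: the same stand, origin under its fork, on the counter (base plate 125 x 80 x 8 mm). The lifter hangs with its +x roughly along the stand's +x. Its hook is wider than the slot: it comes out by raising it 8 to 20 mm and drawing it 60 mm along the stand's -x, clear of the fork, and is hung back the other way
- timer_knob (a point): kitchen timer fixed to the counter: white drum 63 mm across and 23 mm tall, above it the red turning dial (60 mm across, z = 23 to 40 mm) with a round central knob 24 mm across (z = 40 to 50 mm); this point is on the axis, 45 mm above the counter
- timer_dial (a joint): angle of the timer's dial in rad: 0 at its zero stop, growing anticlockwise seen from above; it stands up to 1.4 rad from zero, so it is turned clockwise back to the stop. Light friction (about 0.02 N m) and stays where it is left.
- squeeze_red_mid (a point): bystander: dark red squeeze bottle with an orange nozzle, 60 mm wide, 214 mm tall (its middle, 107 mm up)
- squeeze_amber_mid (a point): bystander: amber squeeze bottle with an orange nozzle, 57 mm wide, 204 mm tall (its middle, 102 mm up)
- shaker_mid (a point): bystander: black shaker with a grey top, 49 mm wide, 110 mm tall (its middle, 55 mm up)
- mug_mid (a point): bystander: white mug, 77 x 109 x 98 mm with its handle (its middle, 49 mm up)
- garlic_mid (a point): bystander: garlic bulb, 56 mm (its middle)
- lemon_mid (a point): bystander: lemon, 71 x 53 x 51 mm (its middle)
- peeler_mid (a point): bystander: yellow-handled peeler lying flat, 170 x 25 x 18 mm (its middle)
- tomato_mid (a point): bystander: tomato, 65 mm (its middle)
Mind the look-alikes: they are no part of the job. Of the things that look like the part that bears timer_knob, the smaller one is meant.

How it is judged:
By the outcome, as a careful person would: the job done as asked, in the order asked, and still so for the second after the job is handed in, with the robot touching nothing.
It also fails if it takes over 72 s, if anything falls off the work surface, if the arm or the gripper's body presses on something with over 40 N, if the wrist force passes 120 N, or if a joint passes its speed limit or range.

## Working session

There is one attempt and no reset: what is moved stays moved. The work goes in short steps, Python scripts to look and compute and a tool call to move; the robot and the scene stay as the last step left them, time stands still between calls to the robot, and variables do not carry over. Pictures are saved under pics/ and viewed, and the job is handed in when it is done.

Besides the shell and the picture viewer there is one more tool, called after "Request:" by a JSON object that holds its "op" and its "data". drive_tool: Moves the arm, as the interface text tells. Its arguments: {"type":"object","properties":{"moves":{"type":"array","items":{"type":"array","items":{"type":"array","items":{"type":"number"}}}}},"required":["moves"]}

```bash
mkdir -p pics; ls
cat > h.py <<'E'
import numpy as np, cv2
from bench import arm
from scipy.spatial.transform import Rotation as R
def grab(n,tag):
    s=arm.read_state(); p,d=arm.get_image(n); c=arm.camera_params(n)
    if n=="wrist":
        T=np.eye(4);T[:3,:3]=R.from_quat(s['ee_rot']).as_matrix();T[:3,3]=s['position']
        W=T@np.array(c['T_tool_cam'])
    else: W=np.array(c['world_from_camera'])
    f=210/np.tan(np.radians(c['fov_y'])/2)
    np.savez(f'{tag}.npz',p=p,d=d,W=W,k=[f,c['cx'],c['cy']])
    cv2.imwrite(f'pics/{tag}.png',p[:,:,::-1]); return s
class V:
    def __init__(s,tag):
        z=np.load(f'{tag}.npz'); s.p=z['p'];s.d=z['d'];s.W=z['W'];s.f,s.cx,s.cy=z['k']
        v,u=np.mgrid[:420,:560]; s.cam=np.stack([(u-s.cx)/s.f*s.d,(v-s.cy)/s.f*s.d,s.d],-1)
        s.xyz=s.cam@s.W[:3,:3].T+s.W[:3,3]
    def plane(s,u,v,z):
        r=s.W[:3,:3]@np.array([(u-s.cx)/s.f,(v-s.cy)/s.f,1]);o=s.W[:3,3]
        return o+r*(z-o[2])/r[2]
    def proj(s,P):
        q=np.linalg.inv(s.W)@np.append(P,1); return q[0]/q[2]*s.f+s.cx,q[1]/q[2]*s.f+s.cy
E
python3 - <<'E'
from h import *
for n in("scene","side","wrist"):
    s=grab(n,n+"0"); v=V(n+"0"); print(n,v.W.round(2).tolist(),v.f,v.cx,v.cy)
print(s)
E
```

```text
pics
scene [[0.65, -0.39, 0.65, -287.56], [-0.76, -0.36, 0.54, -686.51], [0.02, -0.85, -0.53, 780.88], [0.0, 0.0, 0.0, 1.0]] 446.47628967014555 281.0174886536274 208.79839314282634
side [[1.0, -0.05, 0.05, 446.5], [-0.07, -0.6, 0.8, -1185.63], [-0.01, -0.8, -0.6, 982.46], [0.0, 0.0, 0.0, 1.0]] 393.3231167960668 272.5252902088779 204.16961482581556
wrist [[-0.41, -0.87, -0.27, 321.44], [-0.91, 0.39, 0.12, 541.96], [0.0, 0.29, -0.96, 372.77], [0.0, 0.0, 0.0, 1.0]] 326.69543097253467 283.8575403270162 210.29010967869138
{'clock': 0.1, 'joints': array([ 1.41059639e+00,  3.85496554e-01,  6.77590410e-03, -4.19671209e-04,
       -1.19399490e+00, -2.58613770e-01]), 'joint_vel': array([ 0.00091442, -0.00227102,  0.00292098,  0.0002342 , -0.00308914,
       -0.0016285 ]), 'joint_efforts': array([-3.43911970e-04, -3.93315661e+01,  1.88931870e+01,  4.19804558e+00,
       -2.55339706e-03,  1.37091682e-06]), 'position': array([253.9431137 , 570.52520195, 230.32829306]), 'ee_rot': array([ 9.78137829e-01, -2.07955352e-01, -1.47604245e-04,  9.68041077e-04]), 'contact_force': array([-0.13305332,  0.09532089, -0.74802203]), 'wrist_torque': array([ 0.03114265,  0.03741574, -0.0076581 ]), 'gripper_width': 85.66884087512672}
```

View pics/scene0.png

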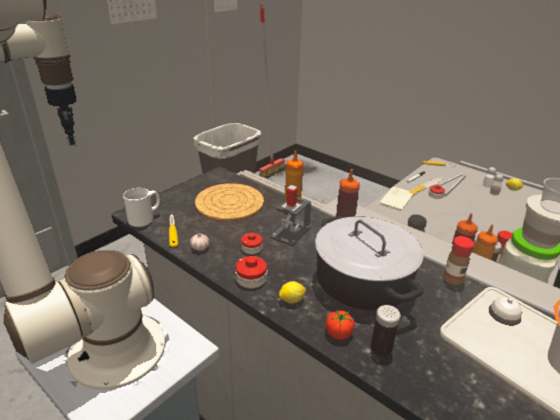

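View pics/side0.png

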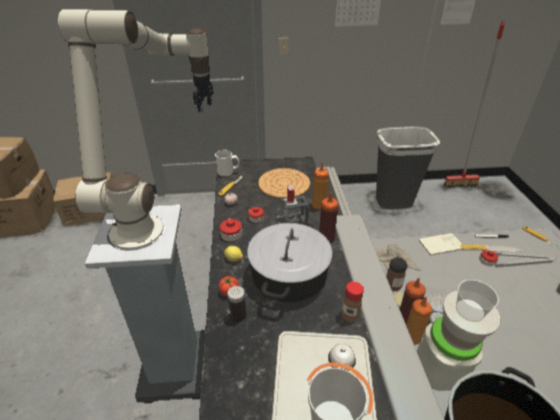

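View pics/wrist0.png

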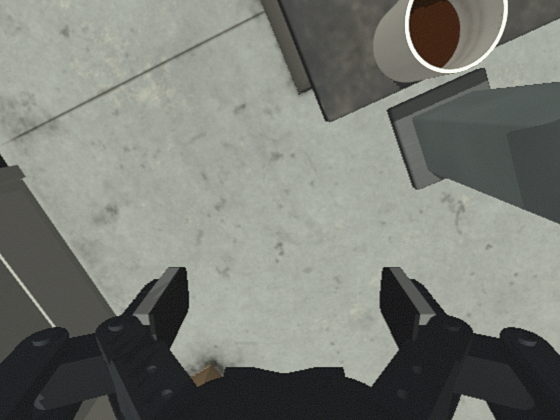

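The scene view shows the trivet at (229,201), the lifter in its stand at (292,205), the lid with its loop at (370,236), and two red timers at (252,241) (smaller) and (251,272) (larger). In the side view the timers are at (256,213) and (231,229).

Run:
```python
from h import *
a=V("scene0");b=V("side0")
def med(v,u,w,r=2): 
    q=v.xyz[w-r:w+r+1,u-r:u+r+1].reshape(-1,3);return np.median(q,0).round(1)
for n,v,l in(("scene",a,dict(sm=(252,238),big=(251,264),triv=(229,200),grip=(291,196),lid=(345,250),mug=(140,205),gar=(200,240),lem=(292,292),tom=(340,323),amb=(294,180),red=(347,195),shk=(387,315))),("side",b,dict(sm=(256,211),big=(231,225),triv=(284,182),grip=(291,192),lid=(265,255),loop=(289,245)))):
    for k,(u,w) in l.items(): print(n,k,med(v,u,w))
out=[]
for v,t,c in((a,"scene",(250,235,110)),(b,"side",(255,215,100))):
    x,y,h=c; h2=int(h*.75); cr=v.p[max(0,y-h2//2):y+h2//2,x-h//2:x+h//2]
    out.append(cv2.resize(cr,(400,300),interpolation=cv2.INTER_CUBIC))
c1=cv2.resize(a.p[165:285,230:390],(640,480),interpolation=cv2.INTER_CUBIC)
cv2.imwrite("pics/c0.png",np.hstack(out)[:,:,::-1]);cv2.imwrite("pics/c1.png",c1[:,:,::-1])
```

```text
scene sm [453.5  30.5  42.5]
scene big [352.3 -62.3  60.1]
scene triv [588.8 268.2  13. ]
scene grip [582.3  -1.3 137.4]
scene lid [ 492.4 -248.4  120.9]
scene mug [315.1 360.1  77.2]
scene gar [350.7 134.5  40. ]
scene lem [ 356.3 -195.5   44.6]
scene tom [ 342.6 -342.9   51.8]
scene amb [701.9  82.2 112.6]
scene red [ 689.7 -121.1  144.3]
scene shk [ 376.5 -430.6  109.7]
side sm [462.8  28.8  42. ]
side big [367.5 -66.4  56.1]
side triv [595.7 263.8  13.2]
side grip [593.9  -8.6 151.5]
side lid [ 480.2 -298.2  120.9]
side loop [ 559.3 -268.7  122.5]
```

View pics/c0.png

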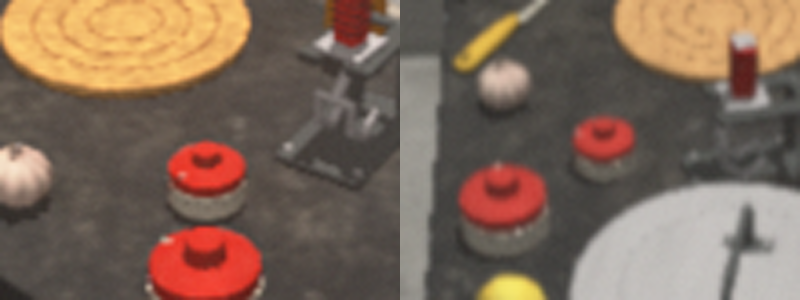

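View pics/c1.png

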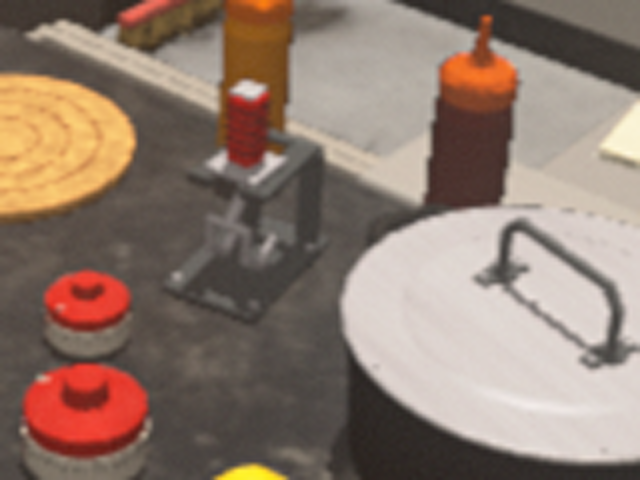

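Two red timers: smaller in scene (252,241), side (256,213), dial top z≈42, at about (458,30). The larger is in scene (251,272), top z≈60, at about (360,-64). The first has the given 40 mm dial height and is smaller, so it is the target, and the crop confirms it. I'll move the wrist camera over the middle for accurate measurements.

Request:
{"op": "drive_tool", "data": {"moves": [[[1,0.015,0.013,-0.006,0,0,0],[1,0.03,0.026,-0.006,0,0,0],[1,0.032,0.028,-0.007,0,0,-0.03],[1,0.032,0.028,-0.007,0,0,-0.03],[1,0.032,0.028,-0.007,0,0,-0.03],[1,0.032,0.028,-0.007,0,0,-0.03],[1,0.032,0.028,-0.007,0,0,-0.03],[1,0.032,0.028,-0.007,0,0,-0.03],[1,0.032,0.028,-0.007,0,0,-0.03],[1,0.032,0.028,-0.007,0,0,-0.03],[1,0.032,0.028,-0.007,0,0,-0.03],[1,0.032,0.028,-0.007,0,0,-0.03],[1,0.03,0.026,-0.007,0,0,-0.03],[1,0.015,0.012,-0.005,0,0,-0.03],[1,0,0,0,0,0,0]]]}}

```text
clock: 1.65
position: [556.4, 87.5, 331.6]
ee_rot: [1.0, -0.023, 0.001, 0.003]
contact_force: [-0.9, 0.3, -0.8]
gripper_width: 85.2
```

Run:
```python
from h import *
grab("wrist","w1"); grab("scene","scene1"); grab("side","side1")
s=arm.read_state();print(s['clock'],s['position'],s['joints'].round(3))
```

```text
1.8 [554.61711353  89.79733213 331.0456334 ] [ 0.452  0.224  0.025  0.005 -1.375  1.076]
```

View pics/w1.png

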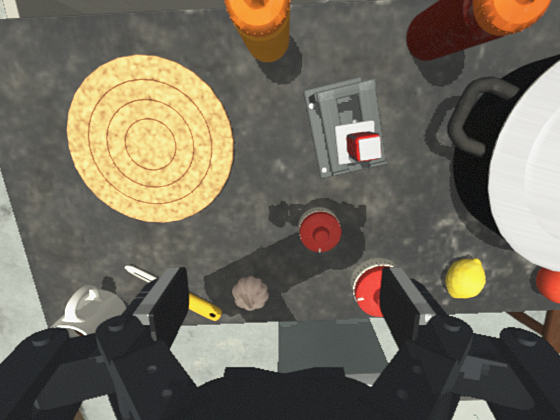

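The wrist view shows the trivet at (150,138), stand and lifter at (348,135), the small timer at (320,232) with its white pointer at (320,250), and the larger timer at (378,290), half behind the finger.

Run:
```python
from h import *
for t in("w1","scene1","side1"):
    v=V(t); h=cv2.cvtColor(v.p,cv2.COLOR_RGB2HSV); X=v.xyz
    # trivet
    m=((h[...,0]>8)&(h[...,0]<28)&(h[...,1]>60)&(h[...,2]>90)).astype(np.uint8)
    m=m&((X[...,0]>420)&(X[...,0]<740)&(X[...,1]>130)&(X[...,1]<420)&(X[...,2]<40)).astype(np.uint8)
    c=max(cv2.findContours(m,0,1)[0],key=cv2.contourArea)
    P=np.array([v.plane(*q[0],12)[:2] for q in cv2.convexHull(c)]); (cx,cy),r=cv2.minEnclosingCircle(P.astype(np.float32))
    e=cv2.fitEllipse(P.astype(np.float32)); print(t,"trivet",cx,cy,r,e)
    # timer
    m=((h[...,0]<6)|(h[...,0]>174))&(h[...,1]>150)&(h[...,2]>60)
    m&=(X[...,0]>410)&(X[...,0]<510)&(X[...,1]>-20)&(X[...,1]<85)
    for lo,hi,z in((36,46,40),(46,56,50)):
        mm=m&(X[...,2]>lo)&(X[...,2]<hi)
        P=np.array([v.plane(x,y,z)[:2] for y,x in np.argwhere(mm)]).astype(np.float32)
        print(t,"timer z",z,len(P),cv2.minEnclosingCircle(P),np.median(X[mm][:,2]), X[mm][:,:2].mean(0))
    # lifter top
    mm=(X[...,0]>540)&(X[...,0]<650)&(X[...,1]>-60)&(X[...,1]<50)&(X[...,2]>155)&(X[...,2]<170)
    if mm.sum()>3: print(t,"griptop",X[mm].mean(0),mm.sum(),cv2.minAreaRect(X[mm][:,:2].astype(np.float32)))
v=V("w1")
cv2.imwrite("pics/c2.png",cv2.resize(v.p[70:190,290:410],(600,600),interpolation=cv2.INTER_CUBIC)[:,:,::-1])
cv2.imwrite("pics/c3.png",cv2.resize(v.p[192:272,280:360],(560,560),interpolation=cv2.INTER_CUBIC)[:,:,::-1])
```

```text
w1 trivet 594.8497924804688 270.131103515625 115.31900787353516 ((594.7777709960938, 269.8890075683594), (228.95652770996094, 229.99435424804688), 19.924495697021484)
w1 timer z 40 509 ((462.0807800292969, 39.53769302368164), 26.010591506958008) 36.90764822343914 [462.6130238   39.92573286]
w1 timer z 50 161 ((461.55059814453125, 39.507652282714844), 10.397627830505371) 49.06294246372221 [460.9927075   39.25280733]
w1 griptop [593.57620356   6.22921588 160.86258186] 599 ((592.8997192382812, 5.071250915527344), (23.6417293548584, 24.081993103027344), 7.878026008605957)
scene1 trivet 588.7666625976562 267.1790466308594 127.31236267089844 ((590.655517578125, 266.97918701171875), (234.28834533691406, 257.0624694824219), 136.4050750732422)
scene1 timer z 40 119 ((452.5002746582031, 32.79513168334961), 27.946617126464844) 38.00270843863609 [453.49822361  31.76474733]
scene1 timer z 50 25 ((455.15362548828125, 33.98076629638672), 11.326531410217285) 50.0601282468366 [457.16498559  34.74305545]
scene1 griptop [5.89550648e+02 4.33079342e-01 1.60475505e+02] 48 ((591.8900146484375, 1.4125900268554688), (25.33881187438965, 23.248199462890625), 10.204071998596191)
side1 trivet 592.6299438476562 271.65106201171875 126.10265350341797 ((595.2303466796875, 270.9571533203125), (236.21255493164062, 251.6708221435547), 177.44834899902344)
side1 timer z 40 49 ((461.70220947265625, 25.59531021118164), 27.16611099243164) 37.766433262970395 [461.03650623  28.86089166]
side1 timer z 50 12 ((463.1678161621094, 31.204280853271484), 10.318321228027344) 49.17461648380544 [461.91212142  32.23106114]
side1 griptop [593.16299821  -2.18361706 160.72576619] 27 ((593.1470947265625, -0.8327150344848633), (21.07258415222168, 25.201753616333008), 14.918155670166016)
```

View pics/c2.png

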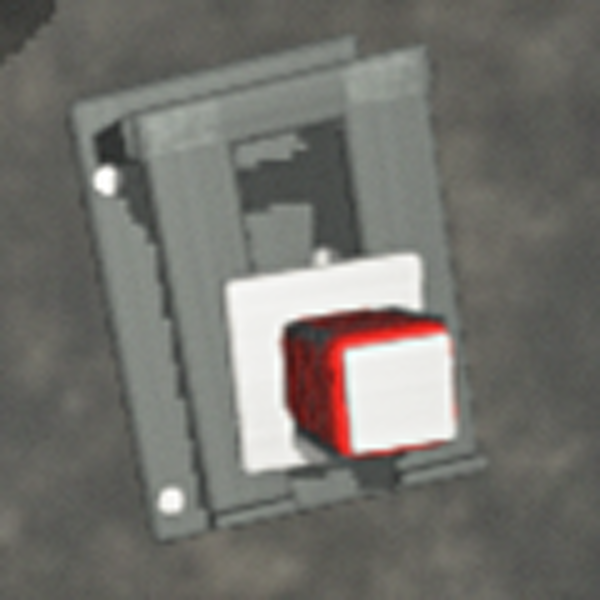

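View pics/c3.png

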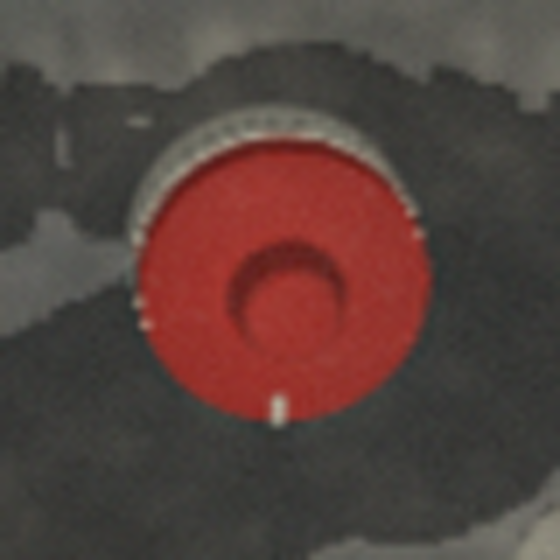

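The arm was still settling during that picture, so I'll retake it.

```bash
cat > m.py <<'E'
from h import *
def meas(t):
    v=V(t); h=cv2.cvtColor(v.p,cv2.COLOR_RGB2HSV); X=v.xyz
    m=((h[...,0]>8)&(h[...,0]<28)&(h[...,1]>60)&(h[...,2]>90)&(X[...,0]>420)&(X[...,0]<740)&(X[...,1]>130)&(X[...,1]<420)&(X[...,2]<40)).astype(np.uint8)
    if m.sum()>500:
        c=max(cv2.findContours(m,0,1)[0],key=cv2.contourArea)
        P=np.array([v.plane(*q[0],12)[:2] for q in cv2.convexHull(c)]); print("trivet",cv2.fitEllipse(P.astype(np.float32)))
    m=((h[...,0]<6)|(h[...,0]>174))&(h[...,1]>150)&(h[...,2]>60)&(X[...,0]>410)&(X[...,0]<510)&(X[...,1]>-20)&(X[...,1]<85)
    for lo,hi,z in((36,46,40),(46,56,50)):
        mm=m&(X[...,2]>lo)&(X[...,2]<hi)
        if mm.sum()<9: continue
        P=np.array([v.plane(x,y,z)[:2] for y,x in np.argwhere(mm)]).astype(np.float32)
        print("timer z",z,len(P),cv2.minEnclosingCircle(P))
    mm=(X[...,0]>540)&(X[...,0]<650)&(X[...,1]>-60)&(X[...,1]<50)&(X[...,2]>155)&(X[...,2]<170)&(h[...,1]<60)
    if mm.sum()>3: print("griptop",X[mm].mean(0),mm.sum(),cv2.minAreaRect(X[mm][:,:2].astype(np.float32)))
E
python3 - <<'E'
from m import *
for i in range(2):
  s=grab("wrist","w2");print(s['position'],R.from_quat(s['ee_rot']).as_rotvec(),s['joint_vel'].round(4))
meas("w2")
E
```

```text
[554.61711353  89.79733213 331.0456334 ] [ 3.13532442e+00 -6.64504310e-02 -7.57935612e-04] [ 0.0219 -0.0038 -0.0044  0.0017  0.0001 -0.    ]
[554.47281825  90.28946427 331.08667669] [ 3.13531914e+00 -6.48388804e-02 -6.78945599e-04] [ 0.0154 -0.0019  0.002   0.0013  0.0002  0.0016]
trivet ((594.900390625, 269.95684814453125), (228.94119262695312, 229.99630737304688), 26.744651794433594)
timer z 40 514 ((463.6900939941406, 39.96239471435547), 26.879335403442383)
timer z 50 162 ((461.46026611328125, 39.887969970703125), 10.659239768981934)
griptop [593.03890004   4.76986088 161.93370054] 444 ((592.9102172851562, 3.8642053604125977), (19.640352249145508, 21.62871742248535), 5.1657891273498535)
```

Request:
{"op": "drive_tool", "data": {"moves": [[[0.6,-0.008,0.005,0.015,0,0,0],[0.6,-0.012,0.007,0.025,0,0,0],[0.6,-0.014,0.008,0.03,0,0,0],[0.6,-0.014,0.008,0.03,0,0,0],[0.6,-0.014,0.008,0.03,0,0,0],[0.6,-0.014,0.008,0.025,0,0,0],[0.6,-0.008,0.006,0.015,0,0,0],[0.6,-0.005,0.003,0.01,0,0,0],[0.6,0,0,0,0,0,0],[0.6,0,0,0,0,0,0]]]}}

```text
clock: 2.9
position: [454.3, 46.2, 146.5]
ee_rot: [1.0, -0.011, 0.002, 0.002]
contact_force: [0.8, -0.5, 0.1]
gripper_width: 51.2
```

Run:
```python
from m import *
for i in range(1):
  s=grab("wrist","w3");print(s['position'],R.from_quat(s['ee_rot']).as_rotvec(),s['joint_vel'].round(4))
meas("w3")
```

```text
[454.33432545  46.1662439  146.5051373 ] [ 3.13789599 -0.03552924  0.00528096] [ 0.014  -0.0042 -0.016  -0.0059 -0.0015 -0.0032]
trivet ((555.1980590820312, 230.27891540527344), (118.90204620361328, 184.07144165039062), 41.9580078125)
timer z 40 1546 ((460.9483337402344, 38.80137252807617), 25.95173454284668)
timer z 50 552 ((461.4122009277344, 39.21146774291992), 10.435547828674316)
```

View pics/w3.png

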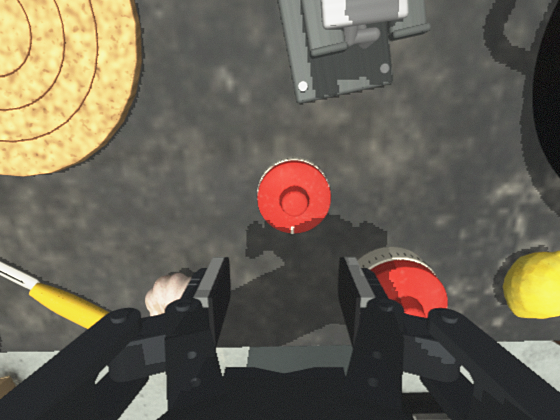

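Request:
{"op": "drive_tool", "data": {"moves": [[[0.6,0.002,0.002,0.012,0,0,0],[0.6,0.003,0.003,0.02,0,0,0],[0.6,0.003,0.003,0.02,0,0,0],[0.6,0,0,0.015,0,0,0],[0.6,0,0,0.008,0,0,0],[0.6,0,0,0,0,0,0]]]}}

```text
clock: 3.55
position: [470.2, 42.4, 75.2]
ee_rot: [1.0, -0.009, 0.009, -0.001]
contact_force: [0.8, -0.6, -0.2]
gripper_width: 51.0
```

```bash
cat > st.py <<'E'
from h import *
import sys
s=arm.read_state();M=R.from_quat(s['ee_rot']).as_matrix()
print('t',round(s['clock'],2),'p',s['position'].round(1),'yaw',np.arctan2(M[1,0],M[0,0]).round(4),'z',M[:,2].round(4),'F',s['contact_force'].round(1),'T',s['wrist_torque'].round(3),'w',s['gripper_width'].round(1),'j',s['joints'].round(2))
if len(sys.argv)>3:
    t=np.array([float(a) for a in sys.argv[1:4]]); print('tool shift mm',(M.T@(t-s['position'])).round(1))
    yaw=float(sys.argv[4]) if len(sys.argv)>4 else np.arctan2(M[1,0],M[0,0])
    G=np.array([[np.cos(yaw),np.sin(yaw),0],[np.sin(yaw),-np.cos(yaw),0],[0,0,-1.]]).T
    print('tool rot',R.from_matrix(M.T@G).as_rotvec().round(4))
E
python3 st.py 461.4 39.3 43
```

```text
Traceback (most recent call last):
  File "st.py", line 4, in <module>
    print('t',round(s['clock'],2),'p',s['position'].round(1),'yaw',np.arctan2(M[1,0],M[0,0]).round(4),'z',M[:,2].round(4),'F',s['contact_force'].round(1),'T',s['wrist_torque'].round(3),'w',s['gripper_width'].round(1),'j',s['joints'].round(2))
                                                                                                                                                                                             ^^^^^^^^^^^^^^^^^^^^^^^^
AttributeError: 'float' object has no attribute 'round'
```

```bash
sed -i "s/s\['gripper_width'\].round(1)/round(s['gripper_width'],1)/" st.py
python3 st.py 461.4 39.3 46 0
```

```text
t 3.55 p [470.2  42.4  75.2] yaw -0.0177 z [ 0.0187  0.0024 -0.9998] F [ 0.8 -0.6 -0.2] T [-0.013  0.122  0.04 ] w 51.0 j [ 0.44  0.31 -0.58  0.01 -0.67  1.11]
tool shift mm [-9.3  3.4 29. ]
tool rot [-0.0025 -0.0187 -0.0177]
```

Request:
{"op": "drive_tool", "data": {"moves": [[[0.6,-0.005,0.002,0.005,0,-0.01,-0.01],[0.6,-0.004,0.001,0.006,0,-0.006,0],[0.6,-0.001,0,0.005,0,0,0],[0.6,0,0,0,0,0,0]]]}}

```text
clock: 3.95
position: [461.3, 40.4, 60.1]
ee_rot: [1.0, -0.003, 0.003, -0.002]
contact_force: [0.9, 0.5, 0.3]
gripper_width: 51.4
```

```bash
python3 st.py 461.4 39.3 46 0
```

```text
t 3.95 p [461.3  40.4  60.1] yaw -0.0057 z [ 0.006   0.0044 -1.    ] F [0.9 0.5 0.3] T [-0.049  0.003  0.022] w 51.4 j [ 0.44  0.32 -0.6  -0.   -0.63  1.13]
tool shift mm [ 0.1  1.2 14.1]
tool rot [-0.0045 -0.006  -0.0057]
```

Request:
{"op": "drive_tool", "data": {"moves": [[[0.5,0,0.001,0.007,0,-0.003,0],[0.5,0,0,0.007,0,-0.002,0],[0.5,0,0,0.003,0,0,0],[0.5,0,0,0,0,0,0]]]}}

```text
clock: 4.35
position: [461.7, 39.5, 42.0]
ee_rot: [1.0, -0.003, 0.001, -0.002]
contact_force: [-0.6, 0.0, -0.2]
gripper_width: 42.4
```

```bash
python3 st.py 461.4 39.3 43 0; python3 -c "
from h import *
grab('wrist','w4')"
```

```text
t 4.35 p [461.7  39.5  42. ] yaw -0.0055 z [ 0.0015  0.0047 -1.    ] F [-0.6  0.  -0.2] T [-0.028  0.023  0.031] w 42.4 j [ 0.44  0.36 -0.62 -0.01 -0.59  1.14]
tool shift mm [-0.3  0.2 -1. ]
tool rot [-0.0047 -0.0015 -0.0055]
```

View pics/w4.png

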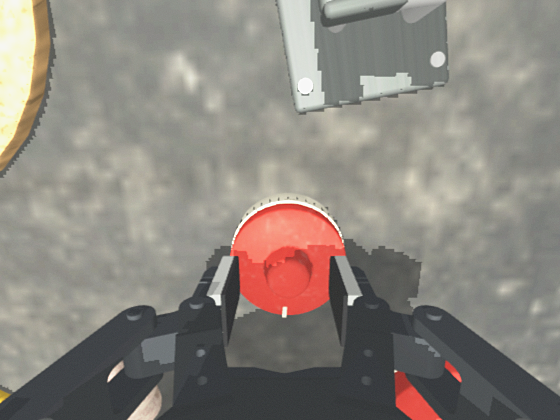

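The knob at (287,272) sits between the pads. I'll close on it.

Request:
{"op": "drive_tool", "data": {"moves": [[[0.15,0,0,-0.001,0,0,0],[0.15,0,0,0,0,0,0],[0.15,0,0,0,0,0,0],[0.15,0,0,0,0,0,0],[0.15,0,0,0,0,0,0]]]}}

```text
clock: 4.9
position: [461.7, 37.6, 43.7]
ee_rot: [1.0, -0.002, 0.0, -0.001]
contact_force: [0.5, -0.2, -2.0]
gripper_width: 15.7
```

```bash
python3 st.py 461.4 39.3 43 0
```

```text
t 4.9 p [461.7  37.6  43.7] yaw -0.0042 z [ 8.0e-04  1.7e-03 -1.0e+00] F [ 0.5 -0.2 -2. ] T [-0.172 -0.074 -0.029] w 15.7 j [ 0.43  0.36 -0.62 -0.   -0.6   1.14]
tool shift mm [-0.3 -1.7  0.7]
tool rot [-0.0017 -0.0008 -0.0042]
```

```bash
python3 -c "
from h import *
grab('wrist','w5')"; python3 st.py
```

```text
t 4.95 p [461.7  37.6  43.7] yaw -0.0041 z [ 8.0e-04  1.6e-03 -1.0e+00] F [ 0.6  0.3 -2. ] T [-0.173 -0.199  0.01 ] w 16.1 j [ 0.43  0.36 -0.62 -0.   -0.6   1.14]
```

View pics/w5.png

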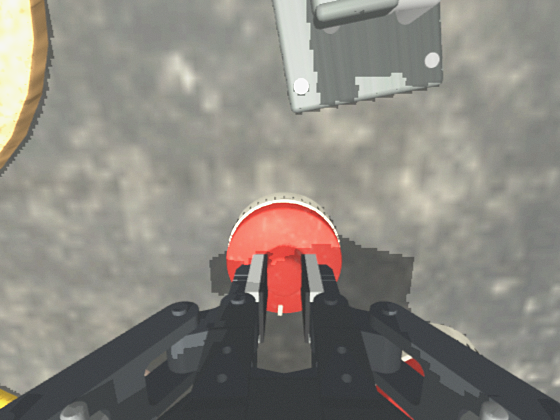

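Request:
{"op": "drive_tool", "data": {"moves": [[[0.1,0,0,0,0,0,0.06],[0.1,0,0,0,0,0,0.1],[0.1,0,0,0,0,0,0.1],[0.1,0,0,0,0,0,0.05],[0.1,0,0,0,0,0,0]]]}}

```text
clock: 5.45
position: [461.6, 37.3, 43.7]
ee_rot: [0.987, -0.161, 0.0, -0.0]
contact_force: [0.9, -1.2, -1.9]
gripper_width: 16.0
```

```bash
python3 -c "
from h import *
grab('wrist','w6')"; python3 st.py
```

```text
t 5.5 p [461.6  37.3  43.7] yaw -0.3234 z [ 1.e-04  3.e-04 -1.e+00] F [ 0.3 -1.4 -2. ] T [-0.291 -0.238  0.002] w 15.7 j [ 0.43  0.36 -0.62 -0.   -0.6   0.82]
```

View pics/w6.png

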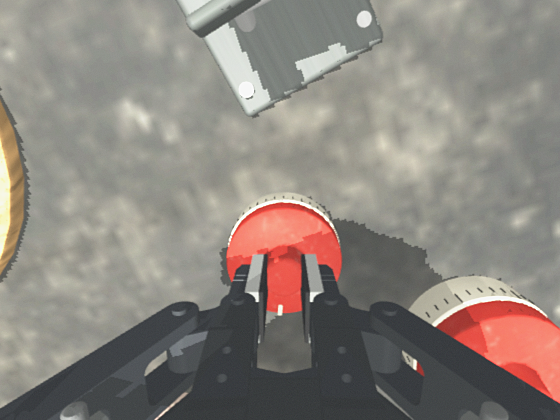

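The pointer stays at (280,311) in the gripper's view, so the dial is turning with the gripper. I'll continue.

Request:
{"op": "drive_tool", "data": {"moves": [[[0.1,0,0,0,0,0,0.06],[0.1,0,0,0,0,0,0.1],[0.1,0,0,0,0,0,0.1],[0.1,0,0,0,0,0,0.05]]]}}

```text
clock: 5.9
position: [461.4, 37.1, 43.7]
ee_rot: [0.949, -0.314, -0.0, 0.0]
contact_force: [0.8, -1.0, -1.4]
gripper_width: 15.7
```

```bash
python3 st.py
```

```text
t 5.9 p [461.4  37.1  43.7] yaw -0.6391 z [-4.e-04 -5.e-04 -1.e+00] F [ 0.8 -1.  -1.4] T [-0.241 -0.216  0.046] w 15.7 j [ 0.43  0.36 -0.62  0.   -0.6   0.5 ]
```

Request:
{"op": "drive_tool", "data": {"moves": [[[0.1,0,0,0,0,0,0.06],[0.1,0,0,0,0,0,0.08],[0.1,0,0,0,0,0,0.05]]]}}

```text
clock: 6.2
position: [461.3, 36.9, 43.7]
ee_rot: [0.915, -0.404, -0.0, 0.001]
contact_force: [0.7, -1.8, -1.9]
gripper_width: 15.5
```

```bash
python3 st.py
```

```text
t 6.2 p [461.3  36.9  43.7] yaw -0.8325 z [-8.e-04 -1.e-03 -1.e+00] F [ 0.7 -1.8 -1.9] T [-0.272 -0.173  0.06 ] w 15.5 j [ 0.43  0.36 -0.62  0.   -0.6   0.3 ]
```

Request:
{"op": "drive_tool", "data": {"moves": [[[0.1,0,0,0,0,0,0.06],[0.1,0,0,0,0,0,0.06],[0.1,0,0,0,0,0,0.03]]]}}

```text
clock: 6.5
position: [461.2, 36.9, 43.7]
ee_rot: [0.881, -0.473, -0.0, 0.001]
contact_force: [0.7, -1.4, -2.3]
gripper_width: 15.9
```

```bash
python3 st.py;python3 -c "
from h import *
grab('wrist','w7')"
```

```text
t 6.5 p [461.2  36.9  43.7] yaw -0.9847 z [-0.0011 -0.0015 -1.    ] F [ 0.7 -1.4 -2.3] T [-0.269 -0.261  0.026] w 15.9 j [ 0.43  0.36 -0.62  0.   -0.6   0.15]
```

View pics/w7.png

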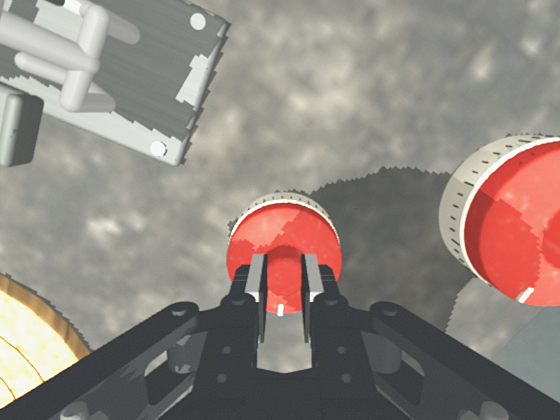

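Request:
{"op": "drive_tool", "data": {"moves": [[[0.1,0,0,0,0,0,0.05],[0.1,0,0,0,0,0,0.06],[0.1,0,0,0,0,0,0.03]]]}}

```text
clock: 6.85
position: [461.1, 36.8, 43.7]
ee_rot: [0.846, -0.533, -0.0, 0.001]
contact_force: [0.6, -0.6, -1.2]
gripper_width: 15.6
```

```bash
python3 st.py
```

```text
t 6.85 p [461.1  36.8  43.7] yaw -1.1253 z [-0.0015 -0.0017 -1.    ] F [ 0.6 -0.6 -1.2] T [-0.344 -0.227  0.043] w 15.6 j [ 0.43  0.36 -0.62  0.   -0.6   0.01]
```

Request:
{"op": "drive_tool", "data": {"moves": [[[0.1,0,0,0,0,0,0.05],[0.1,0,0,0,0,0,0.05],[0.1,0,0,0,0,0,0.03]]]}}

```text
clock: 7.15
position: [461.0, 36.8, 43.7]
ee_rot: [0.809, -0.587, -0.0, 0.001]
contact_force: [1.1, -0.8, -1.9]
gripper_width: 16.1
```

```bash
python3 st.py;python3 -c "
from h import *
grab('wrist','w8')"
```

```text
t 7.15 p [461.   36.8  43.7] yaw -1.2553 z [-0.0017 -0.002  -1.    ] F [ 1.1 -0.8 -1.9] T [-0.263 -0.194  0.08 ] w 16.1 j [ 0.43  0.36 -0.62  0.   -0.6  -0.12]
```

View pics/w8.png

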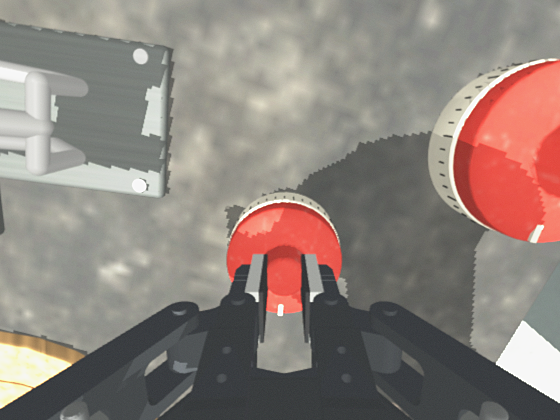

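Still turning freely, so the stop is near 1.4.

Request:
{"op": "drive_tool", "data": {"moves": [[[0.1,0,0,0,0,0,0.04],[0.1,0,0,0,0,0,0.05],[0.1,0,0,0,0,0,0.05],[0.1,0,0,0,0,0,0.04]]]}}

```text
clock: 7.6
position: [460.9, 36.8, 43.7]
ee_rot: [0.755, -0.656, 0.0, 0.002]
contact_force: [0.5, -1.6, -2.3]
gripper_width: 15.7
```

```bash
python3 st.py;python3 -c "
from h import *
grab('wrist','w9')"
```

```text
t 7.6 p [460.9  36.8  43.7] yaw -1.4311 z [-0.0021 -0.0029 -1.    ] F [ 0.5 -1.6 -2.3] T [-0.346 -0.12   0.523] w 15.7 j [ 0.43  0.36 -0.62  0.   -0.6  -0.3 ]
```

View pics/w9.png

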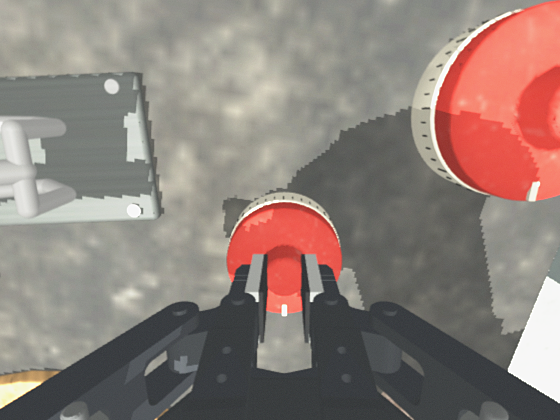

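Wrist torque jumped to 0.52 N m and the pointer slipped from column 280 to 284 between the pads, so the dial is on its zero stop. I'll release, rise, and turn towards the lifter.

Request:
{"op": "drive_tool", "data": {"moves": [[[0.1,0,0,0,0,0,0.02],[0.5,0,0,0,0,0,0],[0.5,0,0,0,0,0,0],[0.5,0,0,-0.006,0,0,0],[0.5,0,0,-0.015,0,0,0],[0.6,0,0,-0.02,0,0,-0.03],[0.7,0,0,-0.025,0,0,-0.1],[0.7,0,0,-0.025,0,0,-0.14],[0.7,0,0,-0.025,0,0,-0.14],[0.7,0,0,-0.025,0,0,-0.14],[0.7,0,0,-0.025,0,0,-0.14],[0.7,0,0,-0.025,0,0,-0.14],[0.7,0,0,-0.02,0,0,-0.14],[0.7,0,0,-0.015,0,0,-0.14],[0.7,0,0,-0.005,0,0,-0.14],[0.7,0,0,0,0,0,-0.14],[0.7,0,0,0,0,0,-0.1],[0.7,0,0,0,0,0,0]]]}}

```text
clock: 9.45
position: [459.7, 36.4, 294.3]
ee_rot: [0.999, 0.051, 0.004, -0.001]
contact_force: [-0.6, -0.7, 0.6]
gripper_width: 60.0
```

```bash
python3 st.py 560 2 300 0.1;python3 -c "
from h import *
grab('wrist','w10')"
```

```text
t 9.45 p [459.7  36.4 294.3] yaw 0.1013 z [ 0.0083  0.0032 -1.    ] F [-0.6 -0.7  0.6] T [0.036 0.063 0.003] w 60.0 j [ 0.43  0.05 -0.27  0.   -1.24  1.24]
tool shift mm [96.4 44.3 -5. ]
tool rot [-0.0024 -0.0085  0.0013]
```

View pics/w10.png

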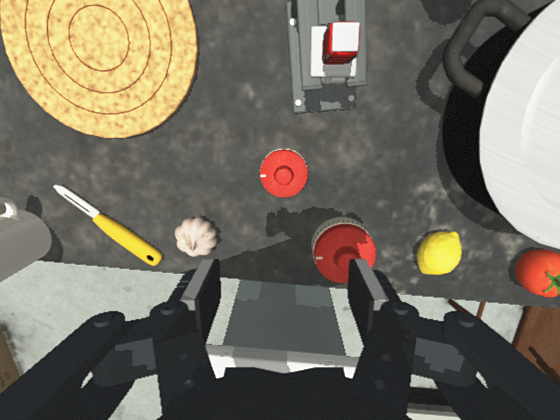

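The dial's pointer now points left at (263,177). Next I'll move over the stand.

Request:
{"op": "drive_tool", "data": {"moves": [[[0.7,0.01,0.004,0,0,-0.004,0],[0.7,0.02,0.008,0.005,0,-0.003,0],[0.7,0.025,0.01,0.005,0,0,0],[0.7,0.025,0.01,0.005,0,0,0],[0.7,0.02,0.008,0.005,0,0,0],[0.7,0.01,0.003,0.003,0,0,0],[0.7,0.003,0,0,0,0,0],[0.7,0,0,0,0,0,0]]]}}

```text
clock: 10.3
position: [583.5, 1.7, 269.8]
ee_rot: [0.999, 0.044, -0.0, -0.001]
contact_force: [-0.7, -0.1, 0.1]
gripper_width: 59.7
```

```bash
python3 st.py ;python3 - <<'E'
from m import *
s=grab('wrist','w11'); v=V('w11'); X=v.xyz; h=cv2.cvtColor(v.p,cv2.COLOR_RGB2HSV)
meas('w11')
box=(X[...,0]>520)&(X[...,0]<700)&(X[...,1]>-80)&(X[...,1]<80)
for n,lo,hi in(("base",5,12),("fork",85,102),("top",157,166)):
    m=box&(X[...,2]>lo)&(X[...,2]<hi)
    P=X[m][:,:2].astype(np.float32); print(n,m.sum(),cv2.minAreaRect(P),np.median(X[m][:,2]))
# white flange top z~103
m=box&(X[...,2]>98)&(X[...,2]<110)&(h[...,2]>170)&(h[...,1]<40); P=X[m][:,:2].astype(np.float32); print("flange",m.sum(),cv2.minAreaRect(P),np.median(X[m][:,2]))
cv2.imwrite("pics/c4.png",cv2.resize(v.p[60:260,220:400],(540,600),interpolation=cv2.INTER_CUBIC)[:,:,::-1])
E
```

```text
t 10.3 p [583.5   1.7 269.8] yaw 0.089 z [-3.0e-04  2.5e-03 -1.0e+00] F [-0.7 -0.1  0.1] T [ 0.007  0.057 -0.006] w 59.7 j [ 0.28  0.29 -0.03 -0.   -1.25  1.38]
trivet ((595.2006225585938, 268.8506774902344), (228.2234649658203, 231.09547424316406), 28.087488174438477)
timer z 40 613 ((462.7798767089844, 38.18562316894531), 25.29427146911621)
timer z 50 202 ((462.16143798828125, 39.11935043334961), 10.634749412536621)
griptop [592.92234609   4.66254739 161.68673644] 625 ((591.8099975585938, 5.223496437072754), (21.883207321166992, 22.67353057861328), 5.470519065856934)
base 1369 ((603.7445068359375, 6.495449066162109), (122.49311065673828, 79.43722534179688), 10.359916687011719) 7.786686724194624
fork 4455 ((608.09619140625, 7.420166015625), (94.78239440917969, 69.955810546875), 10.346678733825684) 95.17988443094572
top 717 ((592.9732055664062, 4.596105575561523), (22.336605072021484, 22.691211700439453), 5.856091499328613) 161.7307646731714
flange 917 ((593.224365234375, 4.663309097290039), (42.697574615478516, 43.23611831665039), 5.303762912750244) 100.82219725235558
```

View pics/c4.png

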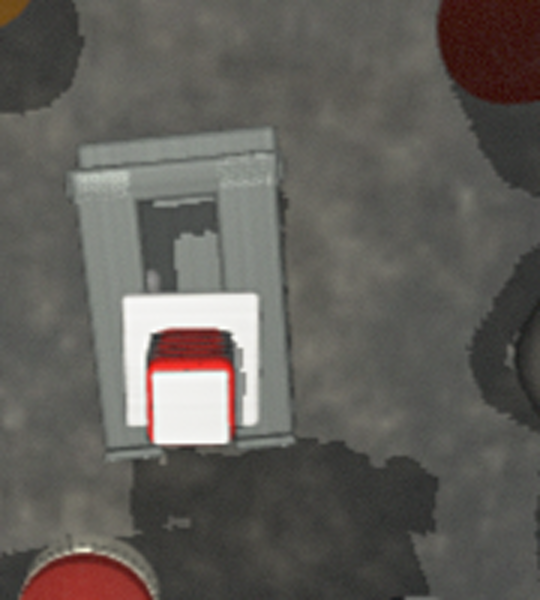

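Stand yaw is 0.181 rad. The grip is at (593, 4.7), top z 161.7, lifter yaw 0.094, and the flange agrees with both. I'll descend to the grip.

Request:
{"op": "drive_tool", "data": {"moves": [[[0.7,0.005,-0.001,0.01,0,0,-0.005],[0.7,0.005,-0.001,0.02,0,0,0],[0.7,0,0,0.025,0,0,0],[0.7,0,0,0.025,0,0,0],[0.7,0,0,0.02,0,0,0],[0.7,0,0,0.01,0,0,0],[0.7,0,0,0,0,0,0]]]}}

```text
clock: 11.05
position: [591.4, 8.0, 158.3]
ee_rot: [0.999, 0.049, 0.003, -0.002]
contact_force: [0.5, -0.2, -0.4]
gripper_width: 59.9
```

```bash
python3 st.py 593 4.7 114 0.094
```

```text
t 11.05 p [591.4   8.  158.3] yaw 0.0989 z [ 0.006   0.0052 -1.    ] F [ 0.5 -0.2 -0.4] T [-0.018 -0.033  0.005] w 59.9 j [ 0.29  0.39 -0.18 -0.   -0.99  1.39]
tool shift mm [ 0.9  3.6 44.3]
tool rot [-0.0046 -0.0065  0.0049]
```

Request:
{"op": "drive_tool", "data": {"moves": [[[0.7,0.001,0.002,0.012,-0.003,-0.004,0.004],[0.7,0,0.001,0.015,0,0,0],[0.7,0,0,0.012,0,0,0],[0.7,0,0,0.005,0,0,0],[0.7,0,0,0,0,0,0]]]}}

```text
clock: 11.55
position: [595.4, 5.8, 115.1]
ee_rot: [0.999, 0.048, 0.005, -0.001]
contact_force: [-0.8, -0.2, 0.0]
gripper_width: 59.8
```

```bash
python3 st.py 593 4.7 114 0.094; python3 -c "
from h import *
grab('wrist','w12')"
```

```text
t 11.55 p [595.4   5.8 115.1] yaw 0.0957 z [ 0.0094  0.0026 -1.    ] F [-0.8 -0.2  0. ] T [ 0.009  0.084 -0.006] w 59.8 j [ 0.28  0.44 -0.23  0.   -0.9   1.38]
tool shift mm [-2.5  0.8  1.1]
tool rot [-0.0017 -0.0096  0.0017]
```

View pics/w12.png

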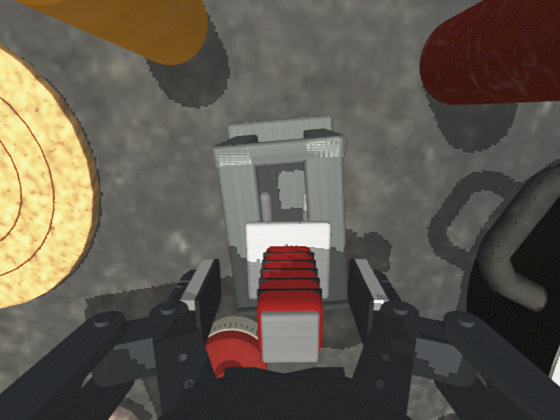

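The grip at (290,300) is between the pads. I'll fix the small tilt and offset, then close.

Request:
{"op": "drive_tool", "data": {"moves": [[[0.6,-0.002,0.001,0.001,0,-0.009,0],[0.5,0,0,0,0,-0.002,0],[0.2,0,0,0,0,0,0],[0.1,0,0,0,0,0,0],[0.1,0,0,0,0,0,0],[0.1,0,0,0,0,0,0]]]}}

```text
clock: 12.2
position: [594.8, 4.7, 116.3]
ee_rot: [0.999, 0.048, 0.001, -0.001]
contact_force: [-0.2, -0.4, -1.9]
gripper_width: 23.5
```

```bash
python3 st.py 593 4.7 114 0.094
```

```text
t 12.2 p [594.8   4.7 116.3] yaw 0.0957 z [ 0.002   0.0024 -1.    ] F [-0.2 -0.4 -1.9] T [-0.045 -0.078 -0.045] w 23.5 j [ 0.28  0.44 -0.22 -0.   -0.91  1.39]
tool shift mm [-1.8 -0.2  2.3]
tool rot [-0.0022 -0.0022  0.0017]
```

Request:
{"op": "drive_tool", "data": {"moves": [[[0.1,0,0,-0.003,0,0,0],[0.1,0,0,-0.006,0,0,0],[0.1,0,0,-0.005,0,0,0],[0.1,0,0,0,0,0,0]]]}}

```text
clock: 12.6
position: [593.9, 4.7, 130.5]
ee_rot: [0.999, 0.048, -0.0, -0.001]
contact_force: [0.1, -0.5, -2.6]
gripper_width: 23.5
```

```bash
python3 st.py 525 -7.9 130 0.094
```

```text
t 12.6 p [593.9   4.7 130.5] yaw 0.0954 z [-5.0e-04  2.4e-03 -1.0e+00] F [ 0.1 -0.5 -2.6] T [ 0.033 -0.024  0.011] w 23.5 j [ 0.28  0.42 -0.21 -0.   -0.94  1.39]
tool shift mm [-69.7   6.    0.5]
tool rot [-0.0025  0.0003  0.0014]
```

Request:
{"op": "drive_tool", "data": {"moves": [[[0.1,-0.006,0.0005,0,0,0,0],[0.1,-0.01,0.001,0,0,0,0],[0.1,-0.01,0.001,0,0,0,0],[0.1,-0.01,0.001,0,0,0,0],[0.1,-0.01,0.001,0,0,0,0],[0.1,-0.009,0.001,0,0,0,0],[0.1,-0.006,0.0005,0,0,0,0],[0.1,0,0,0,0,0,0]]]}}

```text
clock: 13.4
position: [526.1, -8.5, 130.4]
ee_rot: [0.999, 0.047, -0.001, -0.001]
contact_force: [0.3, 0.6, -2.5]
gripper_width: 23.3
```

```bash
python3 st.py 530 -7 130 0.094;python3 -c "
from h import *
grab('scene','s2');grab('wrist','w13')"
```

```text
t 13.4 p [526.1  -8.5 130.4] yaw 0.0949 z [-0.0024  0.0027 -1.    ] F [ 0.3  0.6 -2.5] T [ 0.03  -0.027 -0.008] w 23.3 j [ 0.29  0.32 -0.37 -0.   -0.88  1.38]
tool shift mm [ 4.  -1.1  0.4]
tool rot [-0.0029  0.0021  0.0008]
```

View pics/s2.png

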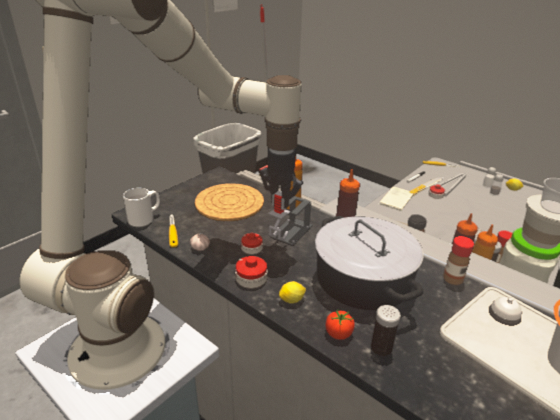

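View pics/w13.png

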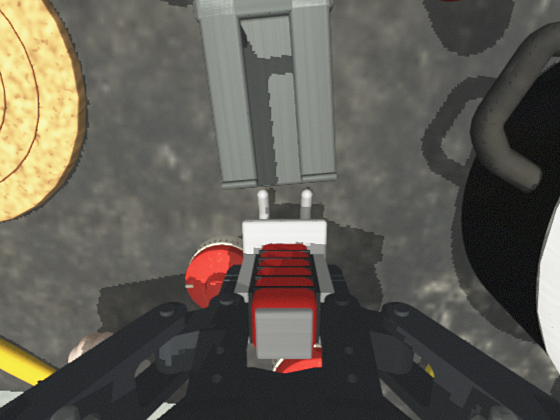

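Run:
```python
from h import *
for t in("scene0","side0","s2","w2"):
    v=V(t);X=v.xyz
    reg=(X[...,0]>350)&(X[...,0]<720)&(X[...,1]>-450)&(X[...,1]<-90)
    m=(reg&(X[...,2]>112)&(X[...,2]<127)).astype(np.uint8)
    c=max(cv2.findContours(m,0,1)[0],key=cv2.contourArea)
    P=np.array([v.plane(*q[0],118)[:2] for q in cv2.convexHull(c)]).astype(np.float32)
    print(t,"disc",cv2.fitEllipse(P), np.median(X[m>0][:,2]))
    b=reg&(X[...,2]>158)&(X[...,2]<180)
    if b.sum()>5:
        P=X[b]; print(t,"bar",b.sum(),P.mean(0),cv2.minAreaRect(P[:,:2].astype(np.float32)))
```

```text
scene0 disc ((554.12646484375, -278.5611267089844), (266.30224609375, 268.5363464355469), 137.0712127685547) 119.65314893649582
scene0 bar 297 [ 641.53816989 -182.53513027  169.39206847] ((626.0015869140625, -202.96417236328125), (291.56744384765625, 51.93474578857422), 47.60896301269531)
side0 disc ((557.6038208007812, -280.8586730957031), (266.1944885253906, 268.689697265625), 10.41402816772461) 119.72043544028026
side0 bar 163 [ 648.10434991 -185.56544111  170.20394643] ((625.2314453125, -210.85401916503906), (284.7477111816406, 47.43063735961914), 47.343502044677734)
s2 disc ((554.0934448242188, -278.5405578613281), (266.41485595703125, 268.49835205078125), 135.7965087890625) 119.7184701284358
s2 bar 303 [ 641.0190019  -183.90068682  169.23286778] ((624.6245727539062, -203.34780883789062), (294.2130126953125, 51.53199768066406), 46.710792541503906)
w2 disc ((557.105712890625, -270.0143127441406), (260.8966369628906, 265.5033264160156), 125.86601257324219) 118.44049885443263
w2 bar 1490 [ 695.73412474 -108.01914391  172.59669788] ((695.3220825195312, -114.15560913085938), (48.245567321777344, 21.00495147705078), 89.53157806396484)
```

Request:
{"op": "drive_tool", "data": {"moves": [[[0.1,-0.003,0,-0.012,0,0.002,0],[0.1,-0.005,0.005,-0.025,0,0,0],[0.1,-0.008,0.015,-0.03,0,0,0],[0.1,-0.01,0.025,-0.03,0,0,0],[0.1,-0.01,0.03,-0.03,0,0,0],[0.1,-0.01,0.03,-0.03,0,0,0],[0.1,-0.01,0.03,-0.025,0,0,0],[0.1,-0.01,0.025,-0.01,0,0,0],[0.1,-0.005,0.015,0,0,0,0],[0.1,0,0.005,0,0,0,0],[0.1,0,0,0,0,0,0]]]}}

```text
clock: 14.6
position: [474.1, -201.6, 340.4]
ee_rot: [0.999, 0.049, 0.007, 0.002]
contact_force: [-0.3, -0.3, -2.9]
gripper_width: 23.4
```

```bash
python3 st.py;python3 -c "
from h import *
grab('wrist','w14')"
```

```text
t 14.6 p [ 474.1 -201.6  340.4] yaw 0.0979 z [ 0.0137 -0.0032 -0.9999] F [-0.3 -0.3 -2.9] T [-0.009 -0.008  0.038] w 23.4 j [-0.09  0.13 -0.07  0.   -1.36  1.75]
```

View pics/w14.png

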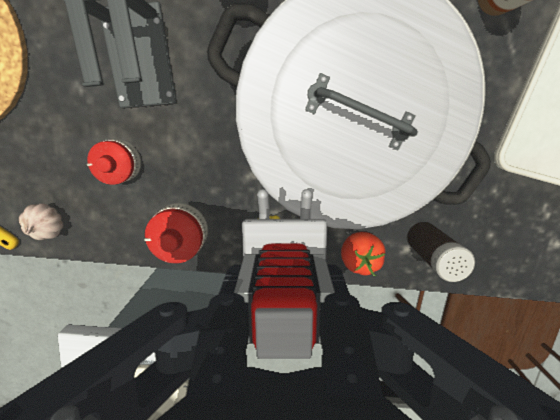

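The wrist view shows the lid at (362,110) with its loop bar from about (318,90) to (410,130), the stand at (130,55), and both timers at left. I'll measure the bar.

```bash
cat > bar.py <<'E'
from h import *
import sys
for t in sys.argv[1:]:
    v=V(t);X=v.xyz;g=v.p.max(-1)
    reg=(np.hypot(X[...,0]-556,X[...,1]+279)<75)&(X[...,2]>157)&(X[...,2]<178)
    n,lab,st,ce=cv2.connectedComponentsWithStats(reg.astype(np.uint8),connectivity=8)
    k=1+np.argmax(st[1:,4]); m=lab==k
    P=np.array([v.plane(x,y,166)[:2] for y,x in np.argwhere(m)]).astype(np.float32)
    r=cv2.minAreaRect(P); l=cv2.fitLine(P,cv2.DIST_HUBER,0,.01,.01).ravel()
    print(t,m.sum(),"rect",r,"dir",l[:2],"yaw_y",np.degrees(np.arctan2(-l[0]*np.sign(l[1]),abs(l[1]))).round(2),"z",np.median(X[m][:,2]),"mean",P.mean(0))
    reg=(np.hypot(X[...,0]-556,X[...,1]+279)<145)&(X[...,2]>112)&(X[...,2]<127)
    c=max(cv2.findContours(reg.astype(np.uint8),0,1)[0],key=cv2.contourArea)
    P=np.array([v.plane(*q[0],118)[:2] for q in cv2.convexHull(c)]).astype(np.float32)
    print("  disc",cv2.fitEllipse(P))
    o=v.p.copy();o[m]=(0,255,0);cv2.imwrite(f'pics/{t}_bar.png',o[:,:,::-1])
E
python3 bar.py w14 scene0 side0
```

```text
w14 959 rect ((557.4490356445312, -272.13623046875), (103.07693481445312, 8.726280212402344), 73.37092590332031) dir [0.28779337 0.9576925 ] yaw_y -16.73 z 168.9150290982966 mean [ 557.7355  -271.78592]
  disc ((557.42431640625, -274.6116638183594), (264.2263488769531, 265.8338623046875), 32.72035598754883)
scene0 119 rect ((553.071044921875, -280.95574951171875), (104.27935791015625, 18.92030906677246), 72.74642944335938) dir [0.3286872 0.9444388] yaw_y -19.19 z 168.41743771978759 mean [ 555.9146  -279.21515]
  disc ((554.12646484375, -278.5611267089844), (266.30224609375, 268.5363464355469), 137.0712127685547)
side0 61 rect ((554.439208984375, -286.1436767578125), (107.3258056640625, 9.30588150024414), 72.3272705078125) dir [0.2856974 0.9583199] yaw_y -16.6 z 168.64263106814724 mean [ 554.904   -284.95477]
  disc ((557.6038208007812, -280.8586730957031), (266.1944885253906, 268.689697265625), 10.41402816772461)
```

View pics/w14_bar.png

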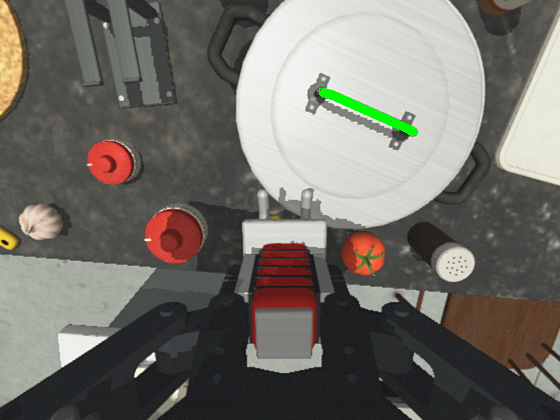

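Request:
{"op": "drive_tool", "data": {"moves": [[[0.1,0,0,0.004,-0.002,-0.006,0.06],[0.1,0,0,0.006,0,-0.006,0.11],[0.1,0,0,0.008,0,0,0.12],[0.1,0.005,0.007,0.01,0,0,0.08],[0.1,0.006,0.012,0.012,0,0,0.02],[0.1,0.006,0.012,0.01,0,0,0],[0.1,0.006,0.01,0.006,0,0,0],[0.1,0.003,0.006,0.003,0,0,0],[0.1,0,0,0,0,0,0],[0.1,0,0,0,0,0,0]]]}}

```text
clock: 15.65
position: [488.5, -251.8, 275.5]
ee_rot: [0.989, -0.147, -0.002, 0.002]
contact_force: [-0.2, 0.6, -1.9]
gripper_width: 23.4
```

```bash
python3 st.py 486.4 -254.5 280 -0.292;python3 -c "
from h import *
grab('wrist','w15')"; python3 bar.py w15
```

```text
t 15.65 p [ 488.5 -251.8  275.5] yaw -0.2953 z [-0.0047 -0.003  -1.    ] F [-0.2  0.6 -1.9] T [ 0.024 -0.054  0.015] w 23.4 j [-0.18  0.23 -0.11  0.   -1.24  1.45]
tool shift mm [-1.2  3.2 -4.4]
tool rot [ 0.0042  0.0036 -0.0033]
w15 1476 rect ((557.257568359375, -274.39404296875), (101.18212127685547, 7.073415756225586), 73.05651092529297) dir [0.29188108 0.95645463] yaw_y -16.97 z 168.96621963573097 mean [ 557.2968  -274.35117]
  disc ((557.7716674804688, -275.19818115234375), (263.5132141113281, 265.1755065917969), 27.483978271484375)
```

View pics/w15_bar.png

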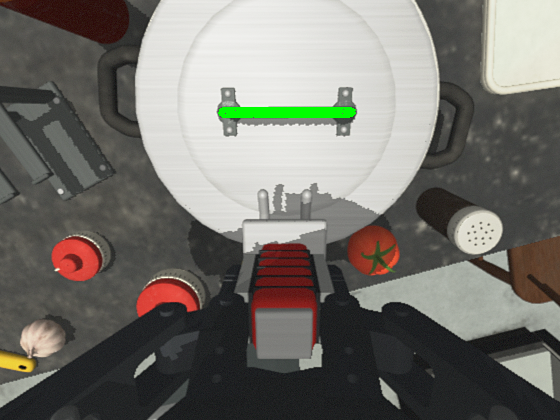

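Run:
```python
from h import *
v=V('w15');s=arm.read_state();M=R.from_quat(s['ee_rot']).as_matrix()
for u,w in((264,190),(307,190),(264,196),(307,196)): 
    P=v.plane(u,w,189); print((M.T@(P-s['position'])).round(1))
    P=v.xyz[w,u]; print('  depth',(M.T@(P-s['position'])).round(1),P.round(1))
h=cv2.resize(v.p[170:260,230:345],(690,540));cv2.imwrite('pics/c5.png',h[:,:,::-1])
```

```text
[ 19.2 -15.   86.5]
  depth [ 19.  -15.1  87.4] [ 510.7 -243.   188.1]
[19.2 15.9 86.6]
  depth [19.1 15.9 86.8] [ 501.8 -272.7  188.8]
[ 14.8 -15.1  86.5]
  depth [ 15.2 -15.   84.9] [ 507.  -241.9  190.6]
[14.7 16.  86.6]
  depth [15.3 15.8 84.3] [ 498.2 -271.5  191.4]
```

View pics/c5.png

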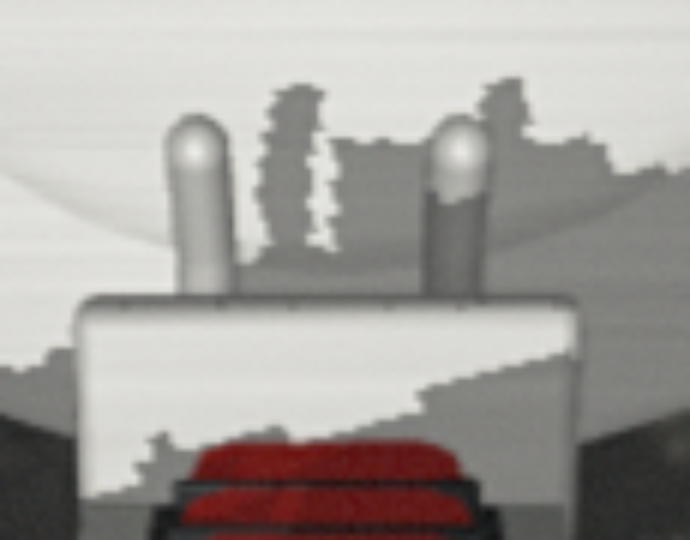

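The prong tips are at x = +17 and y = ±15.5 from the TCP, with tops 84.3 mm below it. That agrees with my assumed grasp. I'll descend to the insertion height.

Request:
{"op": "drive_tool", "data": {"moves": [[[0.1,0,0.001,0.006,0.002,0.002,0],[0.1,0,0,0.01,0.002,0.002,0],[0.1,0,0,0.01,0,0,0],[0.1,0,0,0.008,0,0,0],[0.1,0,0,0.004,0,0,0],[0.1,0,0,0,0,0,0]]]}}

```text
clock: 16.3
position: [487.8, -251.6, 235.0]
ee_rot: [0.989, -0.146, 0.001, -0.0]
contact_force: [-1.2, 0.2, -1.9]
gripper_width: 23.0
```

```bash
python3 st.py 558.9 -274.9 235.5 -0.294;python3 -c "
from h import *
grab('wrist','w16')"; python3 bar.py w16
```

```text
t 16.3 p [ 487.8 -251.6  235. ] yaw -0.2936 z [ 2.e-03  2.e-04 -1.e+00] F [-1.2  0.2 -1.9] T [-0.017 -0.009 -0.001] w 23.0 j [-0.18  0.25 -0.18 -0.   -1.14  1.46]
tool shift mm [74.8  1.7 -0.4]
tool rot [-0.0007 -0.0019  0.0004]
w16 2081 rect ((557.4776000976562, -274.42742919921875), (100.53825378417969, 7.713853359222412), 73.15269470214844) dir [0.2891997 0.9572688] yaw_y -16.81 z 168.92973745291502 mean [ 557.11584 -274.77936]
  disc ((557.65380859375, -275.1348876953125), (263.04864501953125, 264.655517578125), 20.9895076751709)
```

Request:
{"op": "drive_tool", "data": {"moves": [[[0.1,0.006,0,0,0,0,0],[0.1,0.009,0.0005,0,0,0,0],[0.1,0.009,0.0005,0,0,0,0],[0.1,0.009,0.0005,0,0,0,0],[0.1,0.009,0,0,0,0,0],[0.1,0.007,0,0,0,0,0],[0.1,0.003,0,0,0,0,0],[0.1,0,0,0,0,0,0]]]}}

```text
clock: 17.15
position: [543.9, -270.4, 236.4]
ee_rot: [0.989, -0.146, 0.003, 0.0]
contact_force: [-0.6, 0.1, -1.5]
gripper_width: 23.1
```

```bash
python3 st.py 558.4 -274.9 235.5 -0.294;python3 -c "
from h import *
grab('wrist','w17');grab('side','si17')
v=V('si17');cv2.imwrite('pics/c6.png',cv2.resize(v.p[150:290,210:370],(640,560),interpolation=cv2.INTER_CUBIC)[:,:,::-1])"
```

```text
t 17.15 p [ 543.9 -270.4  236.4] yaw -0.2933 z [ 0.0056 -0.0015 -1.    ] F [-0.6  0.1 -1.5] T [-0.006  0.033  0.027] w 23.1 j [-0.19  0.35 -0.03  0.   -1.18  1.47]
tool shift mm [15.2  0.1  1. ]
tool rot [-0.0002 -0.0058  0.0007]
```

View pics/w17.png

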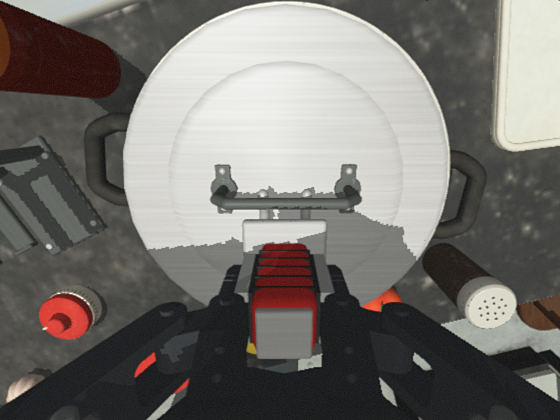

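View pics/c6.png

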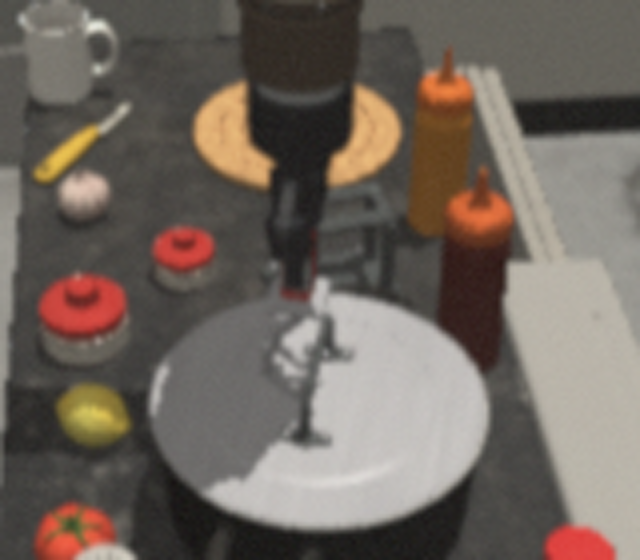

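The prong tips show just beyond the bar at (264,192) and (307,192), so the hook is under the loop. I'll push the last 15 mm.

Request:
{"op": "drive_tool", "data": {"moves": [[[0.1,0.005,0,0,0,-0.004,0],[0.1,0.006,0,0,0,-0.002,0],[0.1,0.002,0,0,0,0,0],[0.1,0,0,0,0,0,0]]]}}

```text
clock: 17.65
position: [556.3, -274.1, 237.0]
ee_rot: [0.989, -0.146, -0.0, -0.0]
contact_force: [-0.0, -0.1, -1.6]
gripper_width: 23.3
```

```bash
python3 st.py 558.4 -274.9 235.5 -0.294;python3 -c "
from h import *
grab('wrist','w18')"
```

```text
t 17.65 p [ 556.3 -274.1  237. ] yaw -0.2931 z [-4.e-04  5.e-04 -1.e+00] F [-0.  -0.1 -1.6] T [0.067 0.006 0.001] w 23.3 j [-0.2   0.37  0.   -0.   -1.2   1.48]
tool shift mm [2.2 0.2 1.5]
tool rot [-0.0003  0.0005  0.0009]
```

View pics/w18.png

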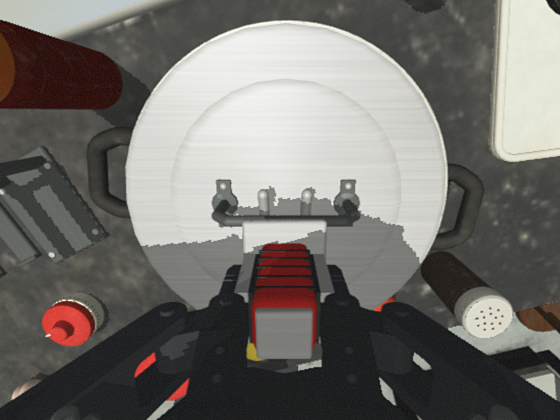

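Request:
{"op": "drive_tool", "data": {"moves": [[[0.1,0.002,0,-0.003,0,0,0],[0.1,0,0,-0.006,0,0,0],[0.1,0,0,-0.005,0,0,0],[0.1,0,0,-0.003,0,0,0],[0.1,0,0,0,0,0,0]]]}}

```text
clock: 18.2
position: [558.1, -274.7, 256.3]
ee_rot: [0.989, -0.146, 0.0, -0.0]
contact_force: [0.8, 0.3, -1.9]
gripper_width: 23.8
```

```bash
python3 st.py 558.4 -274.9 259.3 -0.294
```

```text
t 18.2 p [ 558.1 -274.7  256.3] yaw -0.293 z [ 4.e-04  1.e-04 -1.e+00] F [ 0.8  0.3 -1.9] T [-0.071 -0.071 -0.017] w 23.8 j [-0.2   0.36  0.04 -0.   -1.25  1.48]
tool shift mm [ 0.3  0.1 -3. ]
tool rot [-0.0002 -0.0004  0.001 ]
```

Perfectly aligned. I'll lift slowly.

Request:
{"op": "drive_tool", "data": {"moves": [[[0.1,0,0,-0.002,0,0,0],[0.1,0,0,-0.002,0,0,0],[0.1,0,0,-0.002,0,0,0],[0.1,0,0,-0.003,0,0,0],[0.1,0,0,-0.003,0,0,0],[0.1,0,0,-0.003,0,0,0],[0.1,0,0,-0.002,0,0,0],[0.1,0,0,0,0,0,0]]]}}

```text
clock: 19.0
position: [555.9, -273.2, 269.3]
ee_rot: [0.989, -0.147, -0.005, -0.002]
contact_force: [-0.3, 0.2, -7.1]
gripper_width: 23.5
```

```bash
python3 st.py 558.4 -274.9 259.3 -0.294;python3 -c "
from h import *
grab('wrist','w19');grab('side','si19')
v=V('si19');cv2.imwrite('pics/c7.png',cv2.resize(v.p[150:290,210:370],(640,560),interpolation=cv2.INTER_CUBIC)[:,:,::-1])"
```

```text
t 19.0 p [ 555.9 -273.2  269.3] yaw -0.2942 z [-0.0088  0.0058 -0.9999] F [-0.3  0.2 -7.1] T [-0.037 -0.08   0.055] w 23.5 j [-0.2   0.36  0.06 -0.   -1.29  1.48]
tool shift mm [3.  0.9 9.9]
tool rot [-0.003   0.0101 -0.0002]
```

View pics/w19.png

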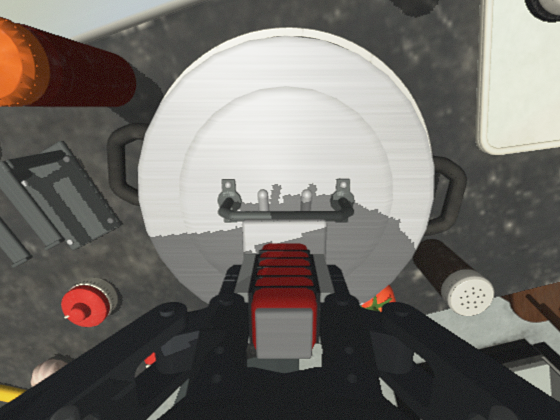

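View pics/c7.png

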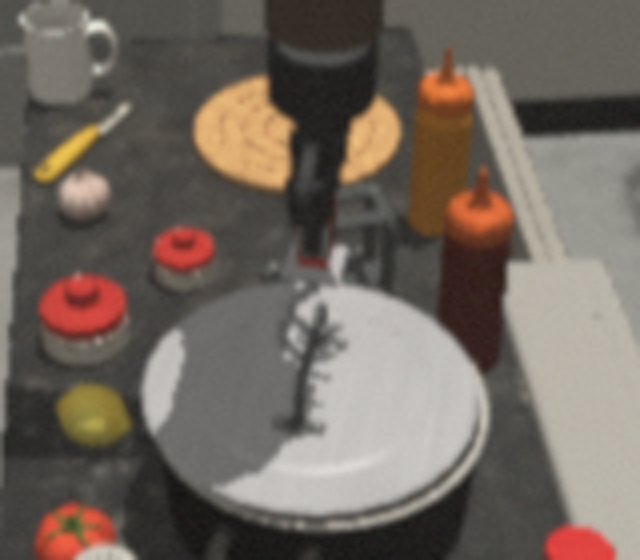

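The lid has left the rim evenly, with the load up by 5.2 N. I'll check its level with a plane fit.

```bash
cat > lvl.py <<'E'
from h import *
import sys
def lvl(t,c,z,R0=120):
    v=V(t);X=v.xyz
    m=(np.hypot(X[...,0]-c[0],X[...,1]-c[1])<R0)&(abs(X[...,2]-z)<15)&(v.p.max(-1)>90)
    P=X[m]; A=np.c_[P[:,:2]-np.array(c),np.ones(len(P))]
    k=np.ones(len(P),bool)
    for _ in range(4):
        q=np.linalg.lstsq(A[k],P[k,2],rcond=None)[0]; r=P[:,2]-A@q; k=abs(r)<2.5
    print(t,'slope x,y mrad',(q[:2]*1000).round(1),'z centre',q[2].round(1),k.sum())
if __name__=='__main__': lvl(sys.argv[1],(float(sys.argv[2]),float(sys.argv[3])),float(sys.argv[4]))
E
python3 lvl.py w18 557 -275 119; python3 lvl.py w19 555 -274 130; python3 lvl.py side0 557 -275 119;python3 lvl.py si19 555 -274 130
```

```text
w18 slope x,y mrad [-4.7  0.9] z centre 119.4 48771
w19 slope x,y mrad [-20.4   5.7] z centre 130.1 42147
side0 slope x,y mrad [3.3 2. ] z centre 120.3 2246
si19 slope x,y mrad [-14.6   6. ] z centre 130.7 2176
```

Request:
{"op": "drive_tool", "data": {"moves": [[[0.1,0.001,0,-0.004,-0.001,0.004,0],[0.1,0.001,0,-0.006,-0.001,0.004,0],[0.1,0,0,-0.008,-0.001,0.003,0],[0.1,0,0,-0.009,0,0.002,0],[0.1,0,0,-0.009,0,0.002,0],[0.1,0,0,-0.008,0,0.002,0],[0.1,0,0,-0.006,0,0.001,0],[0.1,0,0,-0.003,0,0,0],[0.1,0,0,0,0,0,0]]]}}

```text
clock: 20.0
position: [557.8, -273.9, 328.2]
ee_rot: [0.989, -0.147, 0.006, 0.001]
contact_force: [-0.5, -0.7, -5.7]
gripper_width: 23.4
```

```bash
python3 st.py 500 -200 340 -0.294;python3 -c "
from h import *
grab('wrist','w20')"; python3 lvl.py w20 557 -275 180
```

```text
t 20.0 p [ 557.8 -273.9  328.2] yaw -0.2943 z [ 0.0108 -0.0036 -0.9999] F [-0.5 -0.7 -5.7] T [-0.012 -0.003  0.011] w 23.4 j [-0.2   0.33  0.16  0.   -1.39  1.47]
tool shift mm [-76.6 -54.  -12.6]
tool rot [ 0.0003 -0.0113 -0.0003]
w20 slope x,y mrad [-7.3 -1.9] z centre 189.0 41501
```

Request:
{"op": "drive_tool", "data": {"moves": [[[0.1,-0.002,-0.002,0,0,-0.003,0],[0.1,-0.004,-0.004,0,0,-0.003,0],[0.1,-0.006,-0.006,0,0,-0.002,0],[0.1,-0.008,-0.007,0,0,-0.001,0],[0.1,-0.009,-0.007,0,0,0,0],[0.1,-0.009,-0.008,0,0,0,0],[0.1,-0.009,-0.009,0,0,0,0],[0.1,-0.008,-0.01,0,0,0,0],[0.1,-0.007,-0.011,0,0,0,0],[0.1,-0.006,-0.012,0,0,0,0],[0.1,-0.005,-0.013,0,0,0,0],[0.1,-0.004,-0.014,0,0,0,0],[0.1,-0.004,-0.014,0,0,0,0],[0.1,-0.004,-0.013,0,0,0,0],[0.1,-0.003,-0.01,0,0,0,0],[0.1,-0.002,-0.007,0,0,0,0],[0.1,-0.001,-0.004,0,0,0,0],[0.1,0,-0.002,0,0,0,0]]]}}

```text
clock: 21.85
position: [509.5, -83.3, 327.5]
ee_rot: [0.989, -0.145, 0.0, -0.001]
contact_force: [-0.1, -0.4, -5.8]
gripper_width: 23.4
```

```bash
python3 st.py 596 269 340 -0.294;python3 -c "
from h import *
grab('wrist','w21')
s=arm.read_state();p=s['position'];from lvl import lvl;lvl('w21',p[:2],189)"
```

```text
t 21.85 p [509.5 -83.3 327.5] yaw -0.291 z [ 0.001   0.0019 -1.    ] F [-0.1 -0.4 -5.8] T [-0.024  0.022 -0.053] w 23.4 j [ 0.15  0.14 -0.08 -0.   -1.34  1.13]
tool shift mm [ -18.3 -362.3  -11.7]
tool rot [-0.0021 -0.0005  0.003 ]
w21 slope x,y mrad [-14.9   3. ] z centre 188.4 41999
```

View pics/w21.png

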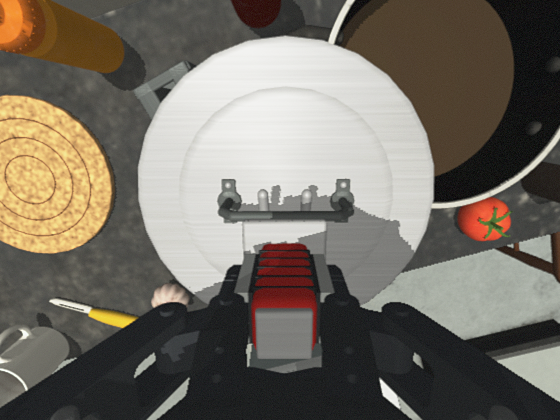

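Request:
{"op": "drive_tool", "data": {"moves": [[[0.1,-0.001,-0.003,0,0,0,0],[0.1,-0.002,-0.006,0,0,0,0],[0.1,-0.003,-0.009,0,0,0,0],[0.1,-0.004,-0.012,0,0,0,0],[0.1,-0.004,-0.014,0,0,0,0],[0.1,-0.005,-0.015,0,0,0,0],[0.1,-0.005,-0.015,0,0,0,0],[0.1,-0.005,-0.015,0,0,0,0],[0.1,-0.005,-0.015,0,0,0,0],[0.1,-0.005,-0.015,0,0,0,0],[0.1,-0.005,-0.015,0,0,0,0],[0.1,-0.004,-0.015,0,0,0,0],[0.1,-0.003,-0.015,0,0,0,0],[0.1,-0.002,-0.014,0,0,0,0],[0.1,0,-0.012,0,0,0,0],[0.1,0.002,-0.01,0,0,0,0],[0.1,0.002,-0.007,0,0,0,0],[0.1,0.001,-0.004,0,0,0,0],[0.1,0,-0.002,0,0,0,0]]]}}

```text
clock: 23.8
position: [525.1, 153.2, 327.6]
ee_rot: [0.989, -0.145, 0.0, -0.002]
contact_force: [-0.6, -0.1, -7.3]
gripper_width: 23.4
```

```bash
python3 st.py 596 269 340 -0.294
```

```text
t 23.8 p [525.1 153.2 327.6] yaw -0.2911 z [ 0.0012  0.0033 -1.    ] F [-0.6 -0.1 -7.3] T [-0.021 -0.084 -0.04 ] w 23.4 j [ 0.58  0.2  -0.02 -0.   -1.36  0.7 ]
tool shift mm [  34.7 -131.3  -11.9]
tool rot [-0.0035 -0.0002  0.0029]
```

Request:
{"op": "drive_tool", "data": {"moves": [[[0.1,0.001,-0.003,0,-0.001,0,0],[0.1,0.002,-0.007,0,-0.001,0,0],[0.1,0.003,-0.01,0,0,0,0],[0.1,0.003,-0.013,0,0,0,0],[0.1,0.004,-0.014,0,0,0,0],[0.1,0.004,-0.014,0,0,0,0],[0.1,0.004,-0.014,0,0,0,0],[0.1,0.004,-0.013,0,0,0,0],[0.1,0.003,-0.011,0,0,0,0],[0.1,0.002,-0.008,0,0,0,0],[0.1,0.001,-0.004,0,0,0,0],[0.1,0,-0.001,0,0,0,0],[0.1,0,0,0,0,0,0]]]}}

```text
clock: 25.1
position: [593.7, 261.7, 324.9]
ee_rot: [0.989, -0.145, -0.001, 0.0]
contact_force: [-0.3, -1.1, -6.6]
gripper_width: 23.3
```

```bash
python3 st.py 596 269 328 -0.294;python3 -c "
from h import *
grab('wrist','w22');grab('scene','s22');grab('side','si22')
s=arm.read_state();p=s['position'];from lvl import lvl;lvl('w22',p[:2],189)"
```

```text
t 25.1 p [593.7 261.7 324.9] yaw -0.2916 z [-1.3e-03 -2.0e-04 -1.0e+00] F [-0.3 -1.1 -6.6] T [ 0.032 -0.017  0.03 ] w 23.3 j [ 0.66  0.38  0.24 -0.   -1.43  0.62]
tool shift mm [ 0.1 -7.7 -3.1]
tool rot [0.0005 0.0012 0.0024]
w22 slope x,y mrad [-6.7 -3.6] z centre 185.8 42065
```

View pics/w22.png

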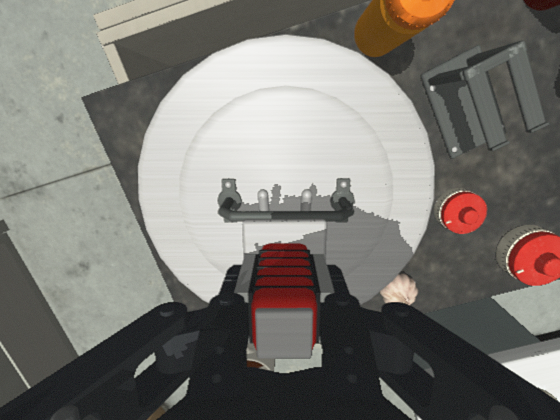

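View pics/s22.png

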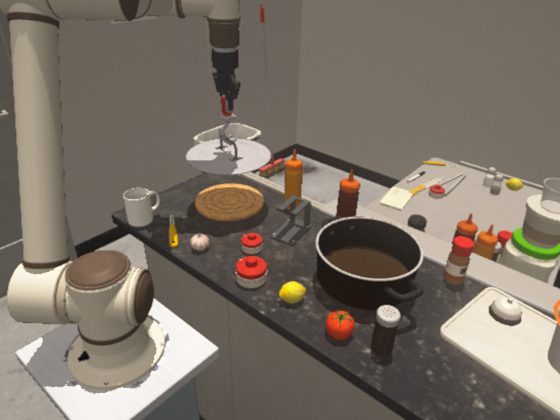

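The lid hangs level over the trivet. I'll fit its centre.

```bash
cat > disc.py <<'E'
from h import *
import sys
def disc(t,c,z,R0=150):
    v=V(t);X=v.xyz
    reg=(np.hypot(X[...,0]-c[0],X[...,1]-c[1])<R0)&(abs(X[...,2]-z)<9)
    cn=max(cv2.findContours(reg.astype(np.uint8),0,1)[0],key=cv2.contourArea)
    P=np.array([v.plane(*q[0],z)[:2] for q in cv2.convexHull(cn)]).astype(np.float32)
    print(t,"disc",cv2.fitEllipse(P))
if __name__=='__main__': disc(sys.argv[1],(float(sys.argv[2]),float(sys.argv[3])),float(sys.argv[4]))
E
for t in w22 s22 si22; do python3 disc.py $t 593 262 184; done
python3 disc.py w21 509 -83 186
```

```text
w22 disc ((591.915283203125, 261.3868713378906), (263.2963562011719, 263.7458190917969), 147.2760772705078)
s22 disc ((588.5259399414062, 257.1481018066406), (264.121826171875, 268.1716003417969), 139.05825805664062)
si22 disc ((590.4395141601562, 254.68402099609375), (264.1594543457031, 265.7463684082031), 179.51199340820312)
w21 disc ((506.98443603515625, -82.57322692871094), (264.39898681640625, 264.6708068847656), 66.31463623046875)
```

Request:
{"op": "drive_tool", "data": {"moves": [[[0.1,0,-0.002,0.004,0,0.001,0],[0.1,0.0005,-0.003,0.008,0,0,0],[0.1,0,-0.003,0.012,0,0,0],[0.1,0,0,0.014,0,0,0],[0.1,0,0,0.014,0,0,0],[0.1,0,0,0.014,0,0,0],[0.1,0,0,0.014,0,0,0],[0.1,0,0,0.014,0,0,0],[0.1,0,0,0.012,0,0,0],[0.1,0,0,0.009,0,0,0],[0.1,0,0,0.005,0,0,0],[0.1,0,0,0.002,0,0,0],[0.1,0,0,0,0,0,0]]]}}

```text
clock: 26.55
position: [594.6, 268.6, 190.4]
ee_rot: [0.989, -0.146, -0.002, 0.002]
contact_force: [0.3, -0.0, -6.6]
gripper_width: 23.3
```

```bash
python3 st.py 596.7 270 169 -0.294;python3 -c "
from h import *
grab('wrist','w23');grab('side','si23');grab('scene','s23')
s=arm.read_state();p=s['position'];from lvl import lvl;from disc import disc;z=p[2]-139
lvl('w23',p[:2],z);disc('w23',p[:2],z-2);
try: disc('s23',p[:2],z-2)
except Exception as e: print(e)"
```

```text
t 26.55 p [594.6 268.6 190.4] yaw -0.293 z [-0.0047 -0.0025 -1.    ] F [ 0.3 -0.  -6.6] T [-0.044 -0.02   0.007] w 23.3 j [ 0.67  0.46  0.03 -0.   -1.14  0.61]
tool shift mm [ 1.6 -2.  21.3]
tool rot [0.0038 0.0038 0.001 ]
w23 slope x,y mrad [-11.8  -6.3] z centre 51.3 42179
w23 disc ((592.2116088867188, 267.8343200683594), (262.66400146484375, 263.1239929199219), 111.80363464355469)
s23 disc ((589.64306640625, 264.0893249511719), (263.7611999511719, 265.0852355957031), 139.4978790283203)
```

View pics/s23.png

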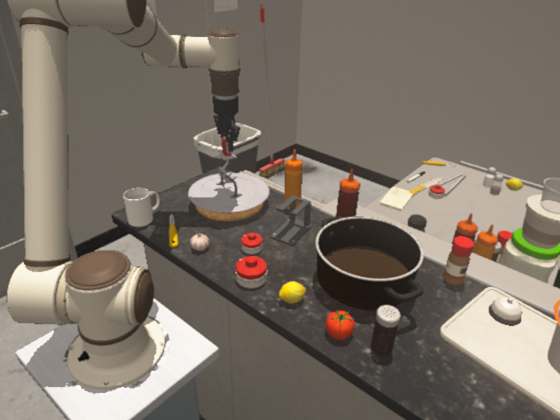

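Request:
{"op": "drive_tool", "data": {"moves": [[[0.1,0.0005,-0.001,0.003,0.002,0.003,0],[0.1,0.0005,-0.001,0.005,0.002,0.002,0],[0.1,0,-0.0005,0.004,0,0,0],[0.1,0,0,0.003,0,0,0],[0.1,0,0,0.002,0,0,0],[0.1,0,0,0,0,0,0]]]}}

```text
clock: 27.3
position: [597.3, 271.4, 174.2]
ee_rot: [0.989, -0.146, 0.002, -0.002]
contact_force: [0.1, -0.2, -6.7]
gripper_width: 23.3
```

```bash
python3 st.py 596 270 167 -0.294;python3 -c "
from h import *
grab('wrist','w24')
s=arm.read_state();p=s['position'];from lvl import lvl;from disc import disc;z=p[2]-139
lvl('w24',p[:2],z);disc('w24',p[:2],z-2)"
```

```text
t 27.3 p [597.3 271.4 174.2] yaw -0.2929 z [ 0.0052  0.0024 -1.    ] F [ 0.1 -0.2 -6.7] T [ 0.001  0.011 -0.018] w 23.3 j [ 0.67  0.48  0.    0.   -1.09  0.6 ]
tool shift mm [-0.9  1.7  7.2]
tool rot [-0.0039 -0.0043  0.0011]
w24 slope x,y mrad [-4.1 -0.1] z centre 35.1 41919
w24 disc ((596.4308471679688, 271.7320251464844), (263.26123046875, 263.830810546875), 154.0375518798828)
```

Request:
{"op": "drive_tool", "data": {"moves": [[[0.1,-0.0005,0.001,0.001,0,0,0],[0.1,0,0.001,0.002,0,0,0],[0.1,0,0,0.002,0,0,0],[0.1,0,0,0.001,0,0,0],[0.1,0,0,0.001,0,0,0],[0.1,0,0,0.001,0,0,0]]]}}

```text
clock: 27.95
position: [596.7, 269.6, 166.5]
ee_rot: [0.989, -0.146, 0.003, -0.002]
contact_force: [-1.1, 0.3, -4.7]
gripper_width: 23.4
```

```bash
python3 st.py 596 270 167 -0.294;python3 -c "
from h import *
grab('wrist','w25')
s=arm.read_state();p=s['position'];from lvl import lvl;from disc import disc;z=p[2]-139
lvl('w25',p[:2],z);disc('w25',p[:2],z-2)"
```

```text
t 27.95 p [596.7 269.6 166.5] yaw -0.2928 z [ 0.0068  0.0032 -1.    ] F [-1.1  0.3 -4.7] T [-0.08   0.103  0.075] w 23.4 j [ 0.67  0.48 -0.01  0.   -1.07  0.61]
tool shift mm [-0.8 -0.2 -0.5]
tool rot [-0.005  -0.0056  0.0012]
w25 slope x,y mrad [-5.6  0.5] z centre 27.5 41876
w25 disc ((595.6206665039062, 270.0827941894531), (263.60943603515625, 264.0437927246094), 168.28460693359375)
```

Touchdown: lid at (595.6, 270.1), level, with the origin at z≈20. I'll lower the hook clear of the bar and check.

Request:
{"op": "drive_tool", "data": {"moves": [[[0.1,0,0,0.002,-0.002,-0.003,0],[0.1,0,0,0.004,-0.002,-0.003,0],[0.1,0,0,0.005,0,0,0],[0.1,0,0,0.004,0,0,0],[0.1,0,0,0.003,0,0,0],[0.1,0,0,0,0,0,0]]]}}

```text
clock: 28.6
position: [599.6, 270.9, 151.4]
ee_rot: [0.989, -0.145, 0.004, -0.003]
contact_force: [-0.3, -0.1, -2.0]
gripper_width: 23.4
```

```bash
python3 st.py 595.8 270 145.5 -0.294;python3 -c "
from h import *
grab('wrist','w26')"
```

```text
t 28.6 p [599.6 270.9 151.4] yaw -0.2914 z [ 0.0078  0.0042 -1.    ] F [-0.3 -0.1 -2. ] T [-0.037  0.007  0.016] w 23.4 j [ 0.67  0.5  -0.02  0.   -1.04  0.61]
tool shift mm [-3.4  2.   5.8]
tool rot [-0.0063 -0.0063  0.0026]
```

View pics/w26.png

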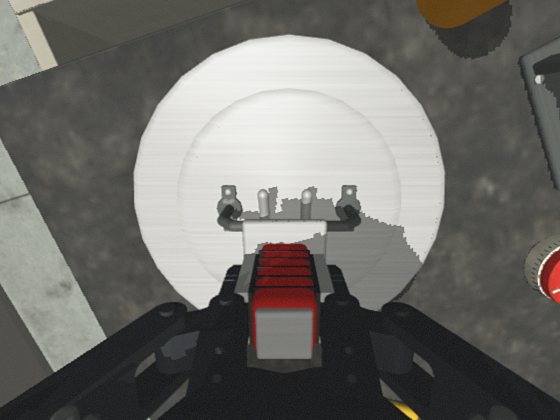

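Request:
{"op": "drive_tool", "data": {"moves": [[[0.1,-0.001,0.0005,0.003,-0.003,-0.003,0],[0.1,-0.001,0.0005,0.003,-0.002,-0.003,0],[0.1,0,0,0.001,0,0,0],[0.1,0,0,0,0,0,0]]]}}

```text
clock: 29.05
position: [597.5, 270.7, 144.3]
ee_rot: [0.989, -0.145, 0.0, -0.001]
contact_force: [-0.2, 0.3, -2.4]
gripper_width: 23.2
```

```bash
python3 st.py 530 290 145.5 -0.294
```

```text
t 29.05 p [597.5 270.7 144.3] yaw -0.2911 z [ 9.0e-04  1.3e-03 -1.0e+00] F [-0.2  0.3 -2.4] T [ 0.026 -0.031  0.004] w 23.2 j [ 0.67  0.5  -0.03 -0.   -1.04  0.61]
tool shift mm [-70.2   0.9  -1.2]
tool rot [-0.0015 -0.0005  0.0029]
```

Request:
{"op": "drive_tool", "data": {"moves": [[[0.1,-0.003,0,0,0,0,0],[0.1,-0.006,0,0,0,0,0],[0.1,-0.009,0,0,0,0,0],[0.1,-0.01,0,0,0,0,0],[0.1,-0.01,0,0,0,0,0],[0.1,-0.01,0,0,0,0,0],[0.1,-0.009,0,0,0,0,0],[0.1,-0.005,0,0,0,0,0],[0.1,-0.002,0,0,0,0,0],[0.1,0,0,0,0,0,0]]]}}

```text
clock: 30.05
position: [529.7, 291.2, 145.3]
ee_rot: [0.99, -0.144, 0.001, -0.001]
contact_force: [-0.1, -0.6, -2.4]
gripper_width: 23.3
```

```bash
python3 st.py 525 -9 130 0.094;python3 -c "
from h import *
grab('wrist','w27')
from disc import disc;disc('w27',(595,270),26)"
```

```text
t 30.05 p [529.7 291.2 145.3] yaw -0.2892 z [ 0.0018  0.0022 -1.    ] F [-0.1 -0.6 -2.4] T [ 0.021 -0.044 -0.008] w 23.3 j [ 0.77  0.42 -0.17 -0.   -0.98  0.51]
tool shift mm [ 81.1 289.1  14.6]
tool rot [-0.0024 -0.0016 -0.3832]
w27 disc ((594.83251953125, 270.2746276855469), (262.449462890625, 263.28814697265625), 163.85618591308594)
```

View pics/w27.png

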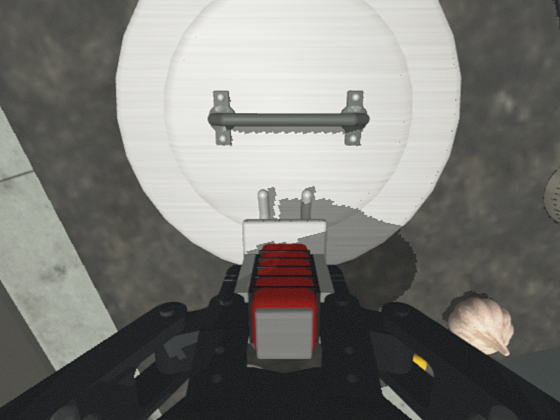

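The lid rests centred at (594.8, 270.3) against the trivet's (595, 269.5). I'll rise, turn back, and head to the stand.

Request:
{"op": "drive_tool", "data": {"moves": [[[0.1,0,0,-0.01,0,0,0],[0.1,0,0,-0.02,0,0,0],[0.1,0,0,-0.025,-0.002,-0.001,-0.03],[0.1,0,0,-0.025,0,0,-0.08],[0.1,0,0,-0.01,0,0,-0.1],[0.1,-0.001,0.01,0,0,0,-0.1],[0.1,-0.002,0.02,0,0,0,-0.06],[0.1,-0.003,0.03,0,0,0,-0.01],[0.1,-0.003,0.03,0,0,0,0],[0.1,-0.003,0.03,0,0,0,0],[0.1,-0.003,0.03,0,0,0,0],[0.1,-0.003,0.03,0,0,0,0],[0.1,-0.003,0.025,0,0,0,0],[0.1,-0.002,0.018,0,0,0,0],[0.1,-0.001,0.01,0,0,0,0],[0.1,0,0.004,0,0,0,0],[0.1,0,0,0,0,0,0]]]}}

```text
clock: 31.8
position: [534.1, 42.4, 250.8]
ee_rot: [0.999, 0.05, 0.008, -0.003]
contact_force: [0.2, 0.0, -2.1]
gripper_width: 23.3
```

```bash
python3 st.py 524 -8.9 200 0.0957
```

```text
t 31.8 p [534.1  42.4 250.8] yaw 0.1008 z [ 0.0167  0.0059 -0.9998] F [ 0.2  0.  -2.1] T [ 0.017 -0.003 -0.01 ] w 23.3 j [ 0.38  0.21 -0.19  0.   -1.15  1.29]
tool shift mm [-16.1  50.2  50.3]
tool rot [-0.0042 -0.0172  0.0051]
```

Request:
{"op": "drive_tool", "data": {"moves": [[[0.1,-0.004,0.01,0.004,-0.002,-0.006,0.002],[0.1,-0.004,0.013,0.008,-0.002,-0.005,0.002],[0.1,-0.004,0.012,0.01,0,-0.003,0],[0.1,-0.002,0.008,0.012,0,-0.002,0],[0.1,0,0.003,0.01,0,0,0],[0.1,0,0,0.005,0,0,0],[0.1,0,0,0,0,0,0]]]}}

```text
clock: 32.5
position: [523.3, -7.3, 195.5]
ee_rot: [0.999, 0.049, -0.002, 0.0]
contact_force: [-0.6, 0.8, -2.2]
gripper_width: 23.2
```

```bash
python3 st.py 524 -8.9 130.5 0.0957
```

```text
t 32.5 p [523.3  -7.3 195.5] yaw 0.0983 z [-3.9e-03 -3.0e-04 -1.0e+00] F [-0.6  0.8 -2.2] T [-0.001 -0.018 -0.018] w 23.2 j [ 0.3   0.24 -0.29 -0.   -1.04  1.37]
tool shift mm [ 0.7  1.7 65. ]
tool rot [-0.0001  0.0039  0.0026]
```

Request:
{"op": "drive_tool", "data": {"moves": [[[0.1,0.001,0.001,0.008,0,0.002,0.001],[0.1,0.001,0.0005,0.014,0,0.001,0.001],[0.1,0,0,0.015,0,0,0],[0.1,0,0,0.012,0,0,0],[0.1,0,0,0.006,0,0,0],[0.1,0,0,0.002,0,0,0],[0.1,0,0,0,0,0,0]]]}}

```text
clock: 33.2
position: [528.5, -6.7, 136.7]
ee_rot: [0.999, 0.05, 0.003, -0.0]
contact_force: [0.4, 0.4, -2.0]
gripper_width: 23.2
```

```bash
python3 st.py 526.1 -8.5 130.5 0.0957
python3 - <<'E'
from h import *
s=grab('wrist','w28');v=V('w28');X=v.xyz
box=(X[...,0]>555)&(X[...,0]<700)&(X[...,1]>-80)&(X[...,1]<80)&(abs(X[...,2]-95)<6)
print(cv2.minAreaRect(X[box][:,:2].astype(np.float32)),np.median(X[box][:,2]))
E
```

```text
t 33.2 p [528.5  -6.7 136.7] yaw 0.0994 z [ 5.5e-03  9.0e-04 -1.0e+00] F [ 0.4  0.4 -2. ] T [-0.046  0.015 -0.01 ] w 23.2 j [ 0.29  0.31 -0.36  0.   -0.89  1.37]
tool shift mm [-2.6  1.5  6.2]
tool rot [-0.0004 -0.0055  0.0037]
((607.9630737304688, 7.697185516357422), (95.05840301513672, 68.99980163574219), 10.030299186706543) 94.79390441314375
```

View pics/w28.png

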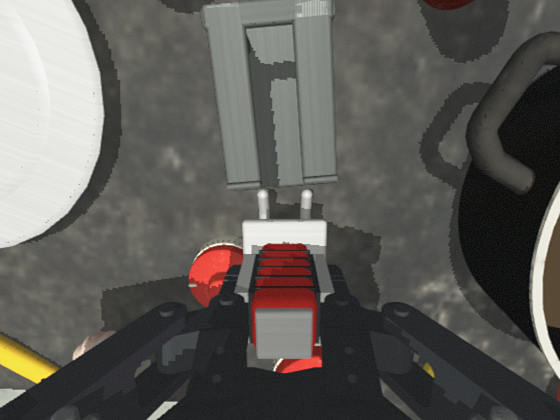

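Request:
{"op": "drive_tool", "data": {"moves": [[[0.1,-0.001,0.0005,0.002,0,-0.003,0.002],[0.1,-0.0005,0,0.003,0,-0.003,0.001],[0.1,0,0,0,0,0,0]]]}}

```text
clock: 33.55
position: [528.2, -7.1, 133.2]
ee_rot: [0.999, 0.048, 0.002, -0.001]
contact_force: [0.1, -0.0, -2.3]
gripper_width: 23.7
```

```bash
python3 st.py 594.6 4.8 130.5 0.0957
```

```text
t 33.55 p [528.2  -7.1 133.2] yaw 0.0965 z [ 0.003   0.0012 -1.    ] F [ 0.1 -0.  -2.3] T [-0.015 -0.041  0.022] w 23.7 j [ 0.29  0.32 -0.37 -0.   -0.88  1.37]
tool shift mm [67.2 -5.4  2.9]
tool rot [-0.0009 -0.003   0.0008]
```

Request:
{"op": "drive_tool", "data": {"moves": [[[0.1,0.003,-0.0003,0.0015,0,-0.002,0],[0.1,0.006,-0.0005,0.001,0,0,0],[0.1,0.008,-0.0007,0,0,0,0],[0.1,0.008,-0.0007,0,0,0,0],[0.1,0.006,-0.0005,0,0,0,0],[0.1,0.003,-0.0003,0,0,0,0],[0.1,0,0,0,0,0,0]]]}}

```text
clock: 34.25
position: [566.1, -0.1, 130.8]
ee_rot: [0.999, 0.048, 0.001, -0.0]
contact_force: [-0.8, -0.6, -1.9]
gripper_width: 23.1
```

```bash
python3 st.py 594.6 4.8 130.5 0.0957
```

```text
t 34.25 p [ 5.661e+02 -1.000e-01  1.308e+02] yaw 0.0967 z [ 0.0026  0.0011 -1.    ] F [-0.8 -0.6 -1.9] T [ 0.034 -0.017 -0.026] w 23.1 j [ 0.29  0.38 -0.28 -0.   -0.91  1.38]
tool shift mm [28.8 -2.1  0.3]
tool rot [-0.0008 -0.0027  0.001 ]
```

Request:
{"op": "drive_tool", "data": {"moves": [[[0.1,0.004,-0.0003,0,0,-0.002,0],[0.1,0.007,-0.0005,0,0,0,0],[0.1,0.007,-0.0005,0,0,0,0],[0.1,0.005,-0.0003,0,0,0,0],[0.1,0.002,0,0,0,0,0],[0.1,0,0,0,0,0,0]]]}}

```text
clock: 34.85
position: [592.9, 4.2, 130.6]
ee_rot: [0.999, 0.048, -0.0, -0.0]
contact_force: [0.2, -0.2, -1.9]
gripper_width: 23.5
```

```bash
python3 st.py 594.7 4.8 116.3 0.0957; python3 -c "
from h import *
grab('wrist','w29')"
```

```text
t 34.85 p [592.9   4.2 130.6] yaw 0.0966 z [-1.e-04  8.e-04 -1.e+00] F [ 0.2 -0.2 -1.9] T [-0.003  0.028  0.003] w 23.5 j [ 0.28  0.42 -0.21 -0.   -0.94  1.39]
tool shift mm [ 1.9 -0.4 14.3]
tool rot [-0.0008  0.0001  0.0009]
```

View pics/w29.png

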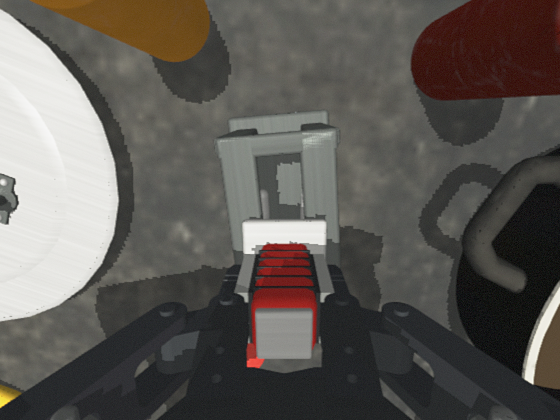

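The shank is in the slot. I'll lower the lifter onto the fork.

Request:
{"op": "drive_tool", "data": {"moves": [[[0.1,0.001,0,0.003,0,0,0],[0.1,0.0005,0,0.004,0,0,0],[0.1,0,0,0.003,0,0,0],[0.1,0,0,0.002,0,0,0],[0.1,0,0,0.001,0,0,0],[0.1,0,0,0,0,0,0]]]}}

```text
clock: 35.5
position: [593.4, 4.2, 116.4]
ee_rot: [0.999, 0.048, -0.001, -0.0]
contact_force: [0.6, -0.8, -1.4]
gripper_width: 23.3
```

```bash
python3 st.py 594.7 4.8 116.3 0.0957
```

```text
t 35.5 p [593.4   4.2 116.4] yaw 0.0966 z [-1.2e-03  6.0e-04 -1.0e+00] F [ 0.6 -0.8 -1.4] T [ 0.024  0.026 -0.039] w 23.3 j [ 0.28  0.44 -0.22 -0.   -0.91  1.39]
tool shift mm [ 1.4 -0.5  0.1]
tool rot [-0.0007  0.0012  0.0009]
```

Request:
{"op": "drive_tool", "data": {"moves": [[[0.1,0.0005,0,0.001,0,0,0],[0.1,0,0,0.0005,0,0,0],[0.1,0,0,0,0,0,0]]]}}

```text
clock: 35.8
position: [593.7, 4.2, 116.5]
ee_rot: [0.999, 0.049, -0.0, -0.0]
contact_force: [-0.8, 0.2, -1.7]
gripper_width: 23.2
```

```bash
python3 st.py 594.7 4.8 116.3 0.0957
```

```text
t 35.8 p [593.7   4.2 116.5] yaw 0.0972 z [-9.e-04  4.e-04 -1.e+00] F [-0.8  0.2 -1.7] T [-0.039 -0.021  0.011] w 23.2 j [ 0.28  0.44 -0.22 -0.   -0.91  1.39]
tool shift mm [ 1.1 -0.5  0.2]
tool rot [-0.0005  0.0009  0.0015]
```

Request:
{"op": "drive_tool", "data": {"moves": [[[0.25,0,0,0.0005,0,0,0],[0.35,0,0,0,0,0,0],[0.5,0,0,0,0,0,0],[0.7,0,0,0,0,0,0],[0.7,0,0,0,0,0,0]]]}}

```text
clock: 36.3
position: [595.2, 4.3, 116.8]
ee_rot: [0.999, 0.049, 0.001, -0.0]
contact_force: [-0.5, 0.1, -0.5]
gripper_width: 60.1
```

```bash
python3 st.py; python3 -c "
from h import *
grab('wrist','w30')"
```

```text
t 36.3 p [595.2   4.3 116.8] yaw 0.0977 z [ 2.8e-03  6.0e-04 -1.0e+00] F [-0.5  0.1 -0.5] T [ 0.033 -0.032  0.038] w 60.1 j [ 0.28  0.44 -0.22  0.   -0.91  1.39]
```

View pics/w30.png

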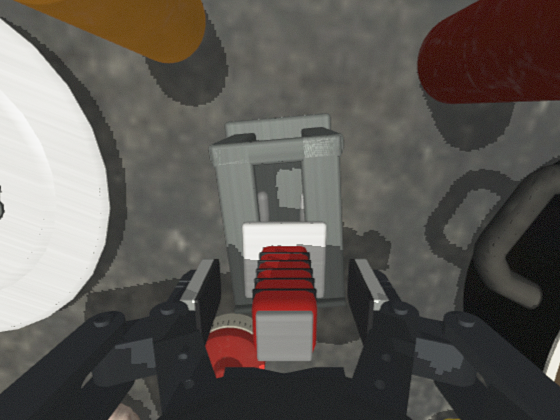

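The lifter hangs in the fork and the jaws are clear. I'll retreat straight up.

Request:
{"op": "drive_tool", "data": {"moves": [[[0.7,0,0,-0.006,0,-0.002,0],[0.7,0,0,-0.015,0,0,0],[0.7,0,0,-0.025,0,0,0],[0.7,0,0,-0.03,0,0,0],[0.7,0,0,-0.03,0,0,0],[0.7,-0.01,0,-0.02,0,0,0],[0.7,-0.015,0,-0.015,0,0,0],[0.7,-0.01,0,-0.005,0,0,0],[0.7,0,0,0,0,0,0],[0.7,0,0,0,0,0,0]]]}}

```text
clock: 37.35
position: [559.5, 0.5, 270.7]
ee_rot: [0.999, 0.049, 0.001, 0.0]
contact_force: [0.0, -0.4, -1.4]
gripper_width: 60.0
```

```bash
python3 st.py
python3 - <<'E'
from m import *
for t,n in(('w31','wrist'),('s31','scene'),('si31','side')): grab(n,t)
v=V('w31');X=v.xyz;h=cv2.cvtColor(v.p,cv2.COLOR_RGB2HSV)
meas('w31')
box=(X[...,0]>520)&(X[...,0]<700)&(X[...,1]>-80)&(X[...,1]<80)
for n,lo,hi in(("fork",85,102),):
    m=box&(X[...,2]>lo)&(X[...,2]<hi); print(n,cv2.minAreaRect(X[m][:,:2].astype(np.float32)))
m=box&(X[...,2]>98)&(X[...,2]<110)&(h[...,2]>170)&(h[...,1]<40); print("flange",m.sum(),cv2.minAreaRect(X[m][:,:2].astype(np.float32)),np.median(X[m][:,2]))
from disc import disc; from lvl import lvl
disc('w31',(595,270),26); disc('s31',(593,268),26); disc('si31',(593,268),26); lvl('s31',(593,268),27); lvl('w31',(595,270),27)
E
```

```text
t 37.35 p [5.595e+02 5.000e-01 2.707e+02] yaw 0.0976 z [ 1.2e-03 -1.0e-04 -1.0e+00] F [ 0.  -0.4 -1.4] T [-0.017  0.017 -0.018] w 60.0 j [ 0.29  0.25 -0.09  0.   -1.23  1.38]
timer z 40 602 ((462.8789978027344, 38.18918228149414), 25.63965606689453)
timer z 50 215 ((462.20880126953125, 38.88189697265625), 10.825889587402344)
griptop [592.11927997   4.95649501 161.76875191] 673 ((591.4880981445312, 6.036581993103027), (20.51003074645996, 21.870256423950195), 6.604269981384277)
fork ((608.0377197265625, 7.406589508056641), (95.07286834716797, 70.0179214477539), 10.3101167678833)
flange 932 ((592.2787475585938, 5.126167297363281), (42.7276496887207, 43.12281036376953), 5.4388227462768555) 100.81419822766054
w31 disc ((593.8279418945312, 265.4736328125), (257.4139404296875, 263.214111328125), 63.98417282104492)
s31 disc ((592.1630249023438, 265.69232177734375), (264.26318359375, 267.65594482421875), 138.73971557617188)
si31 disc ((594.552490234375, 263.8313903808594), (263.4139709472656, 265.5987854003906), 159.86590576171875)
s31 slope x,y mrad [1.8 0.9] z centre 28.7 1509
w31 slope x,y mrad [-1.4  9.9] z centre 27.5 25308
```

View pics/w31.png

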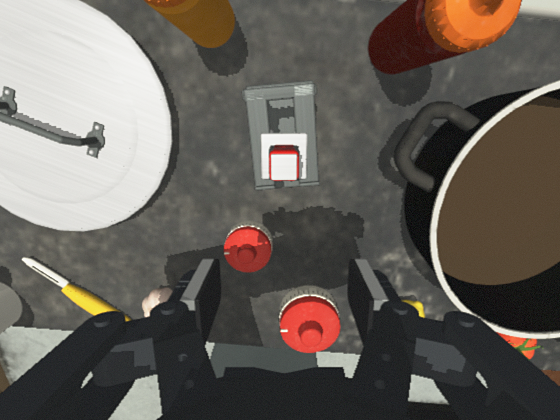

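View pics/s31.png

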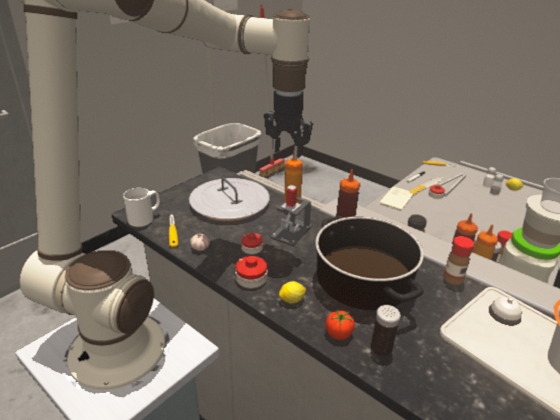

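All checks pass, so I'll hand in.

```bash
python3 -c "
from bench import arm
print(arm.job_done(), arm.read_state()['clock'])"
```

```text
the job is handed in; nothing more can be done
the job is handed in; nothing more can be done
```

I carried out the whole job and handed it in at about 37.5 s, well under the 72 s limit. The hand-in gave no verdict.

- **Timer:** I gripped the smaller timer's knob and turned it clockwise about 1.4 rad. The wrist torque then jumped from about 0.05 to 0.52 N m and the knob slipped between the pads, so I took it to be on its zero stop. I did not read the dial against its scale.
- **Lid:** I hooked the loop, lifted the lid and carried it over to the trivet.
    - **Tilt:** its largest measured tilt was about 1°, just after it left the pot, and I corrected it.
    - **Placing:** the wrist camera put the lid's centre at (594.8, 270.3), against (595, 269.5) for the trivet.
    - **Contact:** the gripper was never brought to the lid; only the lifter's hook met it.
- **Lifter:** it hangs back in the fork. The flange is at its original height and within 1 mm of its original position, and the gripper is well above and clear.
- **Bystanders:** I saw none displaced in the last pictures, but I judged that by eye rather than measuring.

Two measurements disagreed. The scene and side cameras place the lid and trivet 2 to 5 mm away from where the wrist camera does. The scene camera's own lid-to-trivet offset is still only about 2 mm. The side camera's fit shows about 7 mm in y, but its trivet outline there was distorted by the rim. The final wrist view showed the lid only partly, so its last lid fit is unreliable.

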